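# Put the bench things back on their own colours

### The arm

A 7-joint arm with a two-finger parallel gripper is mounted at the origin on the work surface. World frame = base frame: x ahead of the robot, y to its left, z up, the work surface at z = 0. Lengths are in m, angles in rad, forces in N, time in s.
With the tool pointing down it reaches from about 0.35 to 0.9 m from the base axis. Payload 19.9 kg.
Tool frame: the origin (TCP) lies on the mounting face of the last link; the fingertips stand 173 mm ahead of it and the grasp point (between the pads) lies 155 mm ahead of it; z points along the fingers, y is the line along which they close (so a half turn about z gives the same grasp; the last joint's range is limited). The gripper opens to 85 mm and grips with 20 to 120 N. Pads are 22 mm wide; open, the fingers measure 114 mm over their backs; the gripper's body (76 mm by 85 mm) begins 54 mm behind the grasp point. The pads swing forward as they close: fully open they stand 13 mm farther back than shut.
Start: joints at [1.109, 0.417, -0.01, 1.614, 0.005, 1.111, -0.053], TCP at [0.255, -0.571, 0.405] pointing down, gripper open.
Joint ranges: [-2.81, 2.81], [-0.39, 2.02], [-1.27, 1.25], [0.06, 2.57], [-1.19, 4.33], [0.19, 2], [-2.82, 2.82]. Speed limits (rad/s): [1.89, 1.89, 2.39, 2.39, 3.01, 3.01, 3.01].

### API

Orientations are given as a unit quaternion [x, y, z, w].
In Python, from station import telemetry, imaging, env, nets gives the robot as it stands. The module is installed in compiled form; this text tells all that it offers.
- The arm moves only by the tool move_arm, never from a script. Its argument "steps" is a list of rows, each an object of numbers: "tx", "ty", "tz": the shift along the tool's x, y, z in cm; "wx", "wy", "wz": the turn, a rotation vector about the tool's x, y, z in rad; "grip": the closure, from 0 (fully open) to 1 (shut). In form: [{"tx": .., "ty": .., "tz": .., "wx": .., "wy": .., "wz": .., "grip": ..}, ...]. A call has 1 to 5 rows; each row is the pose to reach, as a shift and turn from the pose commanded when the call began, along the tool's axes at that moment; what a row does not reach only later rows make up. A row lasts 1/12 s, in which the tool goes at most 41.7 mm and 7.16 degrees, less where a joint would pass 70% of its speed; a pose out of reach is approached as far as the arm can. A call with a gripper value outside its range is refused whole. The fingers move at their own pace and stop on an object; the grip force is fixed at half the most. Time passes only in rows, so rows that repeat a pose let the fingers close. It gives the time, the measured TCP pose, the force and the opening at its end, in the units of the state.
- telemetry.state(): the state, without advancing time (a new reading comes with each control period).
- imaging.get_image(name): name is "side" or "top" or "wrist"; returns a dict with "color" (420x560x3 uint8, blue, green, red), "range_z" (420x560 float32, m along the optical axis (not along the pixel's ray), 0 where there is no reading), "mtx" (3x3 intrinsics, pixels), "k1" (the pictures are not rectified: a ray, as slopes to the right and down, at radius r is drawn at 1 + k1 r^2 times it, then the intrinsics apply), "eye" and "orientation" of the camera in the world. Camera axes: x right, y up, looking along -z (the intrinsics and any distortion apply to the point x, -y, -z); pixel columns grow to the right and rows downward; lengths in m; the calibration is good to about 2 mm. A picture is of the moment at which its call begins.
- env.hand_in(): hands the job in, once; it reports no verdict.
Trained networks look in the newest picture that a camera, given by its name, has taken for a name from the list of things; names that differ only in an ending like _2 or _b are one class to them, and where a whole thing is asked for, a point or a joint stands for the part that bears it (a point fixed in the world has none). Each returns a list of dicts, best first, with "score" (0 to 1); they miss things now and then, are a little off and sometimes report something else, mostly with a low value. They report only what shows in the picture. A call takes as long as a camera call.
- nets.spot_in(camera, thing): "location" ([x, y, z] in m, in world coordinates, good to about 4 mm: the middle of the surface that is visible of it).
- nets.regions_of(camera, thing): "pixels" (420x560 bool, what is visible of it).
- nets.mark_of(camera, thing): "location" ([x, y, z] in m, in world coordinates, good to about 4 mm: a listed point, or the origin of a listed thing).
The state is a dict: "clock": time; "q": joint angles; "joint_vel": joint speeds; "joint_efforts": joint torques, N m; "tool_pos": TCP position; "eef_rot": TCP orientation; "ft_force": force on the tool from outside, world axes, zero at the start; "torque": the same for the moment, N m; "gripper_width": opening from 0.0 (shut) to 1.0 (fully open).
Only numpy, scipy, OpenCV 4.12 (cv2) and the standard library are available. Lean on these libraries where they do the work, as an engineer would, in place of code of your own. Each camera call takes 0.05 s, during which the arm holds its last target. There are 200 camera calls.

### The job

The red funnel, the green-bristled brush, the blue-lidded jar and the yellow tin have been put back on each other's mats: move each one so that it stands upright in the middle of the mat of its own colour. The bench has just been sanitised, so keep them upright and never put any of them down on the bare steel; the black mat is free for parking one on the way. Leave the white spoon rest where it is.

Things in the scene. Friction and masses are not known exactly. Their poses are not given: they have to be found in the camera images.
- funnel_mid (a point): Hard red silicone funnel standing mouth down: mouth 80 mm across at the bottom, cone narrowing up to 52 mm height, then an upright round spout 20 to 22 mm thick up to the top, 100 mm high in all, with a thin hanging tab at the rim; about 0.09 kg. Take it by the spout from above. This point is on its axis, half-way up, 50 mm above its underside; z up. Starts upright on a coloured mat not its own, any yaw.
- brush_mid (a point): Round vegetable brush standing on its green bristles (a rigid pad 68 mm across, 26 mm high) under a beech disc 50 mm across (26 to 38 mm high) with an upright round beech knob on top: neck 24 mm thick, knob 38 mm thick between 56 and 82 mm height; 88 mm high in all; about 0.11 kg. Take it by the knob from above. This point is on its axis, half-way up, 44 mm above its underside; z up. Starts upright on a coloured mat not its own, any yaw.
- jar_mid (a point): White ceramic jar with a fixed blue lid and a blue stripe, plain cylinder 60 mm across, 90 mm high; about 0.24 kg. This point is on its axis, half-way up, 45 mm above its underside; z up. Starts upright on a coloured mat not its own, any yaw.
- tin_mid (a point): Yellow painted box-shaped tin, 70 mm along its x, 46 mm along its y, 80 mm high; about 0.16 kg. Take it across the 46 mm (fingers closing along its y). This point is its centre, 40 mm above its underside; z up. Starts upright on a coloured mat not its own, any yaw. Any yaw will do at the end.
- mat_red: Red round silicone mat, 120 mm across and 8 mm thick, fixed flat on the steel; home of the red funnel; the jar or the tin starts on it. Origin at the centre of its underside; its top is 8 mm above that.
- mat_green: Green round silicone mat, 120 mm across and 8 mm thick, fixed flat on the steel; home of the green-bristled brush; the jar or the tin starts on it. Origin at the centre of its underside; its top is 8 mm above that.
- mat_blue: Blue round silicone mat, 120 mm across and 8 mm thick, fixed flat on the steel; home of the blue-lidded jar; the funnel or the brush starts on it. Origin at the centre of its underside; its top is 8 mm above that.
- mat_yellow: Yellow round silicone mat, 120 mm across and 8 mm thick, fixed flat on the steel; home of the yellow tin; the funnel or the brush starts on it. Origin at the centre of its underside; its top is 8 mm above that.
- mat_black: Black round silicone mat, 120 mm across and 8 mm thick, fixed flat on the steel; the free spot, empty at the start, for parking. Origin at the centre of its underside; its top is 8 mm above that.
- spoon_rest: White ceramic spoon rest with a blue inside, a loose shallow dish 96 mm across and 22 mm high with a low lug reaching 83 mm from its centre; it lies among the mats. Origin at the centre of the dish's underside. The six places (five mats and this) are about 150 to 250 mm apart, centre to centre, in two rows of three; which is where changes.

How it is judged:
By the outcome, as a careful person would: the job done as asked, in the order asked, and still so for the second after the job is handed in, with the robot touching nothing.
It also fails if it takes over 147 s, if anything falls off the work surface, if the arm or the gripper's body presses on something with over 40 N, if the wrist force passes 120 N, or if a joint passes its speed limit or range.

## Working session

There is one attempt and no reset: what is moved stays moved. The work goes in short steps, Python scripts to look and compute and a tool call to move; the robot and the scene stay as the last step left them, time stands still between calls to the robot, and variables do not carry over. Pictures are saved under pics/ and viewed, on a budget of 14 in all, crops included, one or two more only if the job needs it, and the job is handed in when it is done.

Besides the shell and the picture viewer there is one more tool, called after "Emit:" as name(argument=value, ...), one argument or row to a line, values as JSON. move_arm: Moves the arm, as the interface text tells. Its arguments: {"type":"object","properties":{"steps":{"type":"array","items":{"type":"object","properties":{"tx":{"type":"number"},"ty":{"type":"number"},"tz":{"type":"number"},"wx":{"type":"number"},"wy":{"type":"number"},"wz":{"type":"number"},"grip":{"type":"number"}}}}},"required":["steps"]}

```bash
mkdir -p pics; cat > h.py <<'E'
from station import telemetry, imaging, env, nets
import numpy as np, cv2
from scipy.spatial.transform import Rotation as R
np.set_printoptions(precision=4,suppress=True)
def pts(im):
    h,w=im["range_z"].shape; K=np.array(im["mtx"]); u,v=np.meshgrid(np.arange(w),np.arange(h))
    p=cv2.undistortPoints(np.stack([u,v],-1).reshape(-1,1,2).astype(float),K,np.array([im["k1"],0,0,0.])).reshape(h,w,2)
    z=im["range_z"]; c=np.stack([p[...,0]*z,-p[...,1]*z,-z],-1)
    return c@R.from_quat(im["orientation"]).as_matrix().T+np.array(im["eye"])
def st():
    s=telemetry.state(); print({k:np.round(s[k],4) for k in("clock","q","tool_pos","eef_rot","ft_force","gripper_width")}); return s
E
python3 - <<'E'
from h import *
s=st(); print(R.from_quat(s["eef_rot"]).as_matrix())
for c in("top","side"):
    im=imaging.get_image(c); cv2.imwrite(f"pics/{c}0.png",im["color"]); print(c,im["eye"])
    for t in["funnel_mid","brush_mid","jar_mid","tin_mid","mat_red","mat_green","mat_blue","mat_yellow","mat_black","spoon_rest"]:
        print(t,[(np.round(d["location"],4),round(d["score"],2)) for d in nets.mark_of(c,t)[:2]])
E
```

```text
{'clock': np.float64(0.0), 'q': array([ 1.1095,  0.418 , -0.0103,  1.6141,  0.0047,  1.1107, -0.053 ]), 'tool_pos': array([ 0.2547, -0.5706,  0.4041]), 'eef_rot': array([ 0.9781,  0.2083, -0.0002, -0.0006]), 'ft_force': array([0.0485, 0.6459, 0.2288]), 'gripper_width': np.float64(1.0015)}
[[ 0.9132  0.4075 -0.0006]
 [ 0.4075 -0.9132  0.001 ]
 [-0.0001 -0.0012 -1.    ]]
top [ 0.4021 -0.0103  0.7872]
funnel_mid []
brush_mid [(array([ 0.6385, -0.2226,  0.0535]), 0.94)]
jar_mid [(array([0.4731, 0.2066, 0.0545]), 0.89)]
tin_mid [(array([ 0.4699, -0.0096,  0.0485]), 0.68)]
mat_red [(array([ 0.4676, -0.0081, -0.002 ]), 0.68)]
mat_green [(array([0.469 , 0.2045, 0.0022]), 0.67), (array([ 0.4662, -0.0053, -0.0014]), 0.62)]
mat_blue []
mat_yellow [(array([0.4715, 0.2051, 0.052 ]), 0.21)]
mat_black [(array([ 0.6456,  0.2068, -0.0006]), 0.56), (array([ 0.4695, -0.0092,  0.048 ]), 0.52)]
spoon_rest [(array([ 0.4426, -0.2015,  0.0032]), 0.69)]
side [0.1573 0.4061 0.649 ]
funnel_mid [(array([0.6464, 0.015 , 0.0563]), 0.86), (array([ 0.4648, -0.0081, -0.0025]), 0.71)]
brush_mid [(array([0.6435, 0.0204, 0.0025]), 0.72), (array([ 0.6345, -0.2237,  0.052 ]), 0.68)]
jar_mid [(array([0.4766, 0.2069, 0.0557]), 0.84), (array([ 0.4659, -0.0107, -0.0026]), 0.65)]
tin_mid [(array([ 0.4683, -0.0105,  0.0502]), 0.78), (array([0.4764, 0.2082, 0.0544]), 0.51)]
mat_red [(array([ 0.4628, -0.0124, -0.0041]), 0.55), (array([0.6431, 0.0135, 0.0544]), 0.47)]
mat_green [(array([ 0.4729,  0.2051, -0.0006]), 0.85)]
mat_blue [(array([0.6449, 0.0216, 0.0036]), 0.64)]
mat_yellow [(array([ 0.6381, -0.2256, -0.0009]), 0.82), (array([ 0.4412, -0.202 ,  0.0029]), 0.6)]
mat_black [(array([ 0.6433,  0.2124, -0.0015]), 0.79)]
spoon_rest [(array([ 0.446 , -0.2021,  0.001 ]), 0.74)]
```

View pics/top0.png

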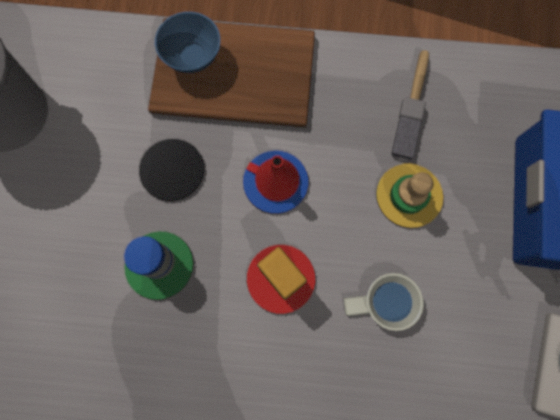

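View pics/side0.png

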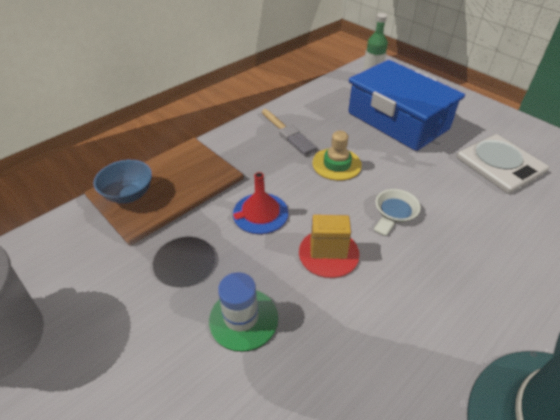

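```bash
python3 - <<'E'
from h import *
for c in("top","side"):
    im=imaging.get_image(c); P=pts(im); hsv=cv2.cvtColor(im["color"],cv2.COLOR_BGR2HSV); ok=im["range_z"]>0
    # mats: fit circle to the plan-view hull of points of mat height
    for n,x in dict(red=(.467,-.008),green=(.471,.205),blue=(.645,.018),yellow=(.637,-.224),black=(.645,.21)).items():
        d=np.hypot(P[...,0]-x[0],P[...,1]-x[1]); m=ok&(d<.085)&(P[...,2]>.005)&(P[...,2]<.012)
        if m.sum()>50:
            q=P[m][:,:2].astype(np.float32); 
            # best centre of 60mm disc: edge points by angle
            h=cv2.convexHull(q).reshape(-1,2); a=np.c_[2*h,np.ones(len(h))]; s=np.linalg.lstsq(a,(h**2).sum(1),rcond=None)[0]
            print(c,"mat",n,m.sum(),s[:2],np.sqrt(s[2]+s[0]**2+s[1]**2),np.median(P[m][:,2]))
        t=ok&(d<.08)&(P[...,2]>.03)
        if t.sum()>50:
            z=np.percentile(P[t][:,2],98); tt=t&(P[...,2]>z-.006); q=P[tt][:,:2].astype(np.float32)
            print("   obj top z",z,tt.sum(),"rect",cv2.minAreaRect(q),"mean",q.mean(0))
E
```

```text
top mat red 2297 [ 0.4652 -0.0081] 0.059246362933956846 0.007960944597171005
   obj top z 0.0909900807643728 1260 rect ((0.4685298800468445, -0.009150117635726929), (0.06986166536808014, 0.04559098556637764), 44.61378479003906) mean [ 0.4679 -0.0093]
top mat green 2098 [0.4684 0.2059] 0.059188875961499826 0.00792735244992926
   obj top z 0.10025362117019572 1136 rect ((0.4732095003128052, 0.20711451768875122), (0.05790723115205765, 0.05748897045850754), 50.27922821044922) mean [0.473  0.2067]
top mat blue 1596 [0.6388 0.0183] 0.059405419192863254 0.007553188808789413
   obj top z 0.10881853612400078 128 rect ((0.6412853598594666, 0.015733521431684494), (0.019576692953705788, 0.01762624830007553), 5.4663310050964355) mean [0.6407 0.0155]
top mat yellow 1923 [ 0.6404 -0.224 ] 0.061710113113624517 0.007681271095879905
   obj top z 0.09700852785143332 337 rect ((0.6326391100883484, -0.22149819135665894), (0.03481675684452057, 0.03331269696354866), 39.43037796020508) mean [ 0.6323 -0.2206]
top mat black 3044 [0.6438 0.2101] 0.0592315108774783 0.007552283629679191
side mat red 1237 [ 0.462
[... 344 characters left out ...]
((0.473791241645813, 0.20755231380462646), (0.058103881776332855, 0.058937735855579376), 51.47276306152344) mean [0.4728 0.2088]
side mat blue 848 [0.6398 0.0188] 0.0596163857866049 0.008377526360407284
   obj top z 0.1093939791609905 72 rect ((0.6419577598571777, 0.015066586434841156), (0.01789177395403385, 0.020962830632925034), 49.55910110473633) mean [0.6409 0.0162]
side mat yellow 705 [ 0.6448 -0.2222] 0.06552250812826078 0.00831853096675883
   obj top z 0.09737964441071839 116 rect ((0.6326526403427124, -0.21849942207336426), (0.03385356068611145, 0.031890805810689926), 39.80746841430664) mean [ 0.6314 -0.2186]
side mat black 2375 [0.6438 0.2115] 0.06045286940742632 0.00939728788258154
```

The top view shows the tin on red (282,275), the jar on green (150,260), the funnel on blue (277,175) and the brush on yellow (415,190). Black (172,170) is free. The side view agrees, and the depth-based sizes and heights match the listed ones. Plan: funnel→black, jar→blue, brush→green, tin→yellow, funnel→red. First I move above the funnel, with tool x along world y and tool y along world x.

Emit:
move_arm(
  steps=[
    {"tx":3.4,"ty":-2,"wz":-0.115,"grip":0},
    {"tx":6.8,"ty":-4,"wz":-0.23,"grip":0},
    {"tx":10.2,"ty":-6,"wz":-0.346,"grip":0},
    {"tx":13.6,"ty":-8,"wz":-0.461,"grip":0},
    {"tx":17,"ty":-10,"wz":-0.576,"grip":0},
  ],
)

```text
$.steps[0]: bad value
```

Emit:
move_arm(
  steps=[
    {"tx":3.8,"wz":-0.115,"grip":0},
    {"tx":7.6,"wz":-0.23,"grip":0},
    {"tx":11.4,"wz":-0.346,"grip":0},
    {"tx":15.2,"wz":-0.461,"grip":0},
    {"tx":19,"wz":-0.576,"grip":0},
  ],
)

```text
$.steps[0]: bad value
```

Emit:
move_arm(
  steps=[
    {"tx":3,"ty":1.9,"grip":0},
    {"tx":6,"ty":3.8,"grip":0},
    {"tx":9,"ty":5.7,"grip":0},
    {"tx":12,"ty":7.6,"grip":0},
    {"tx":15,"ty":9.5,"grip":0},
  ],
)

```text
$.steps[0]: bad value
```

```bash
python3 - <<'E'
from h import *
s=st(); print(R.from_quat(s["eef_rot"]).as_matrix())
E
```

```text
{'clock': np.float64(1.2), 'q': array([ 1.1095,  0.4174, -0.0103,  1.6136,  0.0047,  1.1107, -0.053 ]), 'tool_pos': array([ 0.2547, -0.5707,  0.4047]), 'eef_rot': array([ 0.9781,  0.2083, -0.    , -0.    ]), 'ft_force': array([ 0.1945,  0.012 , -0.0072]), 'gripper_width': np.float64(1.0008)}
[[ 0.9132  0.4075 -0.0001]
 [ 0.4075 -0.9132  0.0001]
 [-0.0001 -0.0001 -1.    ]]
```

Emit:
move_arm(
  steps=[
    {"tx":3.4,"ty":-2,"tz":0,"wx":0,"wy":0,"wz":-0.115,"grip":0},
    {"tx":6.8,"ty":-4,"tz":0,"wx":0,"wy":0,"wz":-0.23,"grip":0},
    {"tx":10.2,"ty":-6,"tz":0,"wx":0,"wy":0,"wz":-0.346,"grip":0},
    {"tx":13.6,"ty":-8,"tz":0,"wx":0,"wy":0,"wz":-0.461,"grip":0},
    {"tx":17,"ty":-10,"tz":0,"wx":0,"wy":0,"wz":-0.576,"grip":0},
  ],
)

```text
clock: 1.62
tool_pos: [0.37, -0.4084, 0.4049]
eef_rot: [0.877, 0.48, -0.0, 0.0]
ft_force: [0.4, -0.5, -0.1]
gripper_width: 0.999
```

Works. Continuing.

Emit:
move_arm(
  steps=[
    {"tx":3.8,"ty":0,"tz":0,"wx":0,"wy":0,"wz":-0.115,"grip":0},
    {"tx":7.6,"ty":0,"tz":0,"wx":0,"wy":0,"wz":-0.23,"grip":0},
    {"tx":11.4,"ty":0,"tz":0,"wx":0,"wy":0,"wz":-0.346,"grip":0},
    {"tx":15.2,"ty":0,"tz":0,"wx":0,"wy":0,"wz":-0.461,"grip":0},
    {"tx":19,"ty":0,"tz":0,"wx":0,"wy":0,"wz":-0.576,"grip":0},
  ],
)

```text
clock: 2.03
tool_pos: [0.4732, -0.249, 0.405]
eef_rot: [0.705, 0.709, -0.0, 0.0]
ft_force: [1.1, -1.0, 0.7]
gripper_width: 1.002
```

Emit:
move_arm(
  steps=[
    {"tx":3,"ty":1.9,"tz":0,"wx":0,"wy":0,"wz":0,"grip":0},
    {"tx":6,"ty":3.8,"tz":0,"wx":0,"wy":0,"wz":0,"grip":0},
    {"tx":9,"ty":5.7,"tz":0,"wx":0,"wy":0,"wz":0,"grip":0},
    {"tx":12,"ty":7.6,"tz":0,"wx":0,"wy":0,"wz":0,"grip":0},
    {"tx":15,"ty":9.5,"tz":0,"wx":0,"wy":0,"wz":0,"grip":0},
  ],
)

```text
clock: 2.45
tool_pos: [0.568, -0.099, 0.4049]
eef_rot: [0.707, 0.707, 0.0, 0.0]
ft_force: [0.2, -0.5, 0.6]
gripper_width: 1.003
```

```bash
python3 - <<'E'
from h import *
s=st(); print(R.from_quat(s["eef_rot"]).as_matrix())
E
```

```text
{'clock': np.float64(2.45), 'q': array([ 0.4831,  0.3649, -0.458 ,  1.7251,  0.1789,  1.0927, -0.0306]), 'tool_pos': array([ 0.568 , -0.099 ,  0.4049]), 'eef_rot': array([0.7068, 0.7074, 0.    , 0.0002]), 'ft_force': array([ 0.221 , -0.4599,  0.6324]), 'gripper_width': np.float64(1.0032)}
[[-0.0008  1.      0.0003]
 [ 1.      0.0008 -0.0002]
 [-0.0002  0.0003 -1.    ]]
```

Emit:
move_arm(
  steps=[
    {"tx":2.3,"ty":1.5,"tz":1,"wx":0,"wy":0,"wz":0,"grip":0},
    {"tx":4.6,"ty":3,"tz":2,"wx":0,"wy":0,"wz":0,"grip":0},
    {"tx":6.9,"ty":4.5,"tz":3,"wx":0,"wy":0,"wz":0,"grip":0},
    {"tx":9.2,"ty":6,"tz":4,"wx":0,"wy":0,"wz":0,"grip":0},
    {"tx":11.45,"ty":7.3,"tz":5,"wx":0,"wy":0,"wz":0,"grip":0},
  ],
)

```text
clock: 2.87
tool_pos: [0.641, 0.0152, 0.3541]
eef_rot: [0.707, 0.707, 0.0, 0.0]
ft_force: [-0.6, -0.6, 0.4]
gripper_width: 0.999
```

Emit:
move_arm(
  steps=[
    {"tx":0,"ty":0,"tz":2.5,"wx":0,"wy":0,"wz":0,"grip":0},
    {"tx":0,"ty":0,"tz":5,"wx":0,"wy":0,"wz":0,"grip":0},
    {"tx":0,"ty":0,"tz":7.5,"wx":0,"wy":0,"wz":0,"grip":0},
    {"tx":0,"ty":0,"tz":9.5,"wx":0,"wy":0,"wz":0,"grip":0},
    {"tx":0,"ty":0,"tz":10.5,"wx":0,"wy":0,"wz":0,"grip":0},
  ],
)

```text
clock: 3.28
tool_pos: [0.6397, 0.0139, 0.247]
eef_rot: [0.707, 0.707, -0.001, -0.001]
ft_force: [-0.1, -0.1, 0.2]
gripper_width: 1.004
```

```bash
python3 - <<'E'
from h import *
s=st()
a=imaging.get_image("wrist")["color"]; b=imaging.get_image("side")["color"]
cv2.imwrite("pics/w1.png",np.hstack([cv2.resize(a,(400,300)),cv2.resize(b[80:380,100:500],(400,300))]))
E
```

```text
{'clock': np.float64(3.2833), 'q': array([ 0.2312,  0.6587, -0.4176,  1.6763,  0.3276,  0.8797, -0.3194]), 'tool_pos': array([0.6397, 0.0139, 0.247 ]), 'eef_rot': array([ 0.7068,  0.7075, -0.0011, -0.0011]), 'ft_force': array([-0.1178, -0.0957,  0.2341]), 'gripper_width': np.float64(1.0042)}
```

View pics/w1.png

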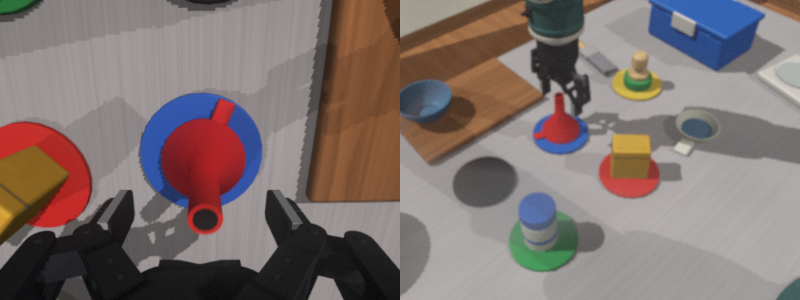

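The wrist view shows the spout tip at (205,215), midway between the pads at about (120,215) and (285,215). The side view agrees, so I close.

Emit:
move_arm(
  steps=[
    {"tx":0,"ty":0,"tz":0,"wx":0,"wy":0,"wz":0,"grip":1},
    {"tx":0,"ty":0,"tz":0,"wx":0,"wy":0,"wz":0,"grip":1},
    {"tx":0,"ty":0,"tz":0,"wx":0,"wy":0,"wz":0,"grip":1},
    {"tx":0,"ty":0,"tz":0,"wx":0,"wy":0,"wz":0,"grip":1},
    {"tx":0,"ty":0,"tz":0,"wx":0,"wy":0,"wz":0,"grip":1},
  ],
)

```text
clock: 3.8
tool_pos: [0.6404, 0.0139, 0.2504]
eef_rot: [0.707, 0.707, 0.0, 0.0]
ft_force: [-0.0, -0.1, 0.6]
gripper_width: 0.301
```

Emit:
move_arm(
  steps=[
    {"tx":0,"ty":0,"tz":0,"wx":0,"wy":0,"wz":0,"grip":1},
    {"tx":0,"ty":0,"tz":0,"wx":0,"wy":0,"wz":0,"grip":1},
    {"tx":0,"ty":0,"tz":0,"wx":0,"wy":0,"wz":0,"grip":1},
    {"tx":0,"ty":0,"tz":0,"wx":0,"wy":0,"wz":0,"grip":1},
    {"tx":0,"ty":0,"tz":0,"wx":0,"wy":0,"wz":0,"grip":1},
  ],
)

```text
clock: 4.22
tool_pos: [0.6404, 0.014, 0.2501]
eef_rot: [0.707, 0.707, 0.0, 0.0]
ft_force: [1.4, -0.4, 5.3]
gripper_width: 0.229
```

Emit:
move_arm(
  steps=[
    {"tx":0,"ty":0,"tz":0,"wx":0,"wy":0,"wz":0,"grip":1},
    {"tx":0,"ty":0,"tz":0,"wx":0,"wy":0,"wz":0,"grip":1},
    {"tx":0,"ty":0,"tz":0,"wx":0,"wy":0,"wz":0,"grip":1},
    {"tx":0,"ty":0,"tz":0,"wx":0,"wy":0,"wz":0,"grip":1},
    {"tx":0,"ty":0,"tz":0,"wx":0,"wy":0,"wz":0,"grip":1},
  ],
)

```text
clock: 4.63
tool_pos: [0.6405, 0.014, 0.25]
eef_rot: [0.707, 0.707, 0.0, 0.0]
ft_force: [0.5, -0.5, 5.9]
gripper_width: 0.231
```

Emit:
move_arm(
  steps=[
    {"tx":0,"ty":0,"tz":-0.5,"wx":0,"wy":0,"wz":0,"grip":1},
    {"tx":0,"ty":0,"tz":-1.5,"wx":0,"wy":0,"wz":0,"grip":1},
    {"tx":0,"ty":0,"tz":-3,"wx":0,"wy":0,"wz":0,"grip":1},
    {"tx":0,"ty":0,"tz":-4.5,"wx":0,"wy":0,"wz":0,"grip":1},
    {"tx":0,"ty":0,"tz":-6,"wx":0,"wy":0,"wz":0,"grip":1},
  ],
)

```text
clock: 5.05
tool_pos: [0.6402, 0.0141, 0.311]
eef_rot: [0.707, 0.708, -0.0, -0.0]
ft_force: [0.6, 0.4, -0.2]
gripper_width: 0.228
```

```bash
python3 - <<'E'
from h import *
s=st()
im=imaging.get_image("side"); cv2.imwrite("pics/s2.png",im["color"][60:340,100:500])
for c in("side","wrist"):
    im=imaging.get_image(c);print([(np.round(d["location"],4),round(d["score"],2)) for d in nets.mark_of(c,"funnel_mid")[:2]])
for c in("top","side"):
    im=imaging.get_image(c); P=pts(im);ok=im["range_z"]>0
    d=np.hypot(P[...,0]-.64,P[...,1]-.018); m=ok&(d<.085)&(P[...,2]>.005)&(P[...,2]<.012)
    print(c,m.sum(),cv2.minEnclosingCircle(P[m][:,:2].astype(np.float32)))
E
```

```text
{'clock': np.float64(5.05), 'q': array([ 0.2515,  0.5805, -0.4459,  1.6412,  0.2875,  0.9857, -0.2894]), 'tool_pos': array([0.6402, 0.0141, 0.311 ]), 'eef_rot': array([ 0.7067,  0.7075, -0.    , -0.0001]), 'ft_force': array([ 0.6055,  0.3518, -0.2053]), 'gripper_width': np.float64(0.2281)}
[(array([0.6443, 0.0132, 0.1201]), 0.66)]
[(array([0.6442, 0.0193, 0.1234]), 0.9)]
top 0 ((0.0, 0.0), 0.0)
side 1492 ((0.6400558352470398, 0.019283678382635117), 0.06070975214242935)
```

View pics/s2.png

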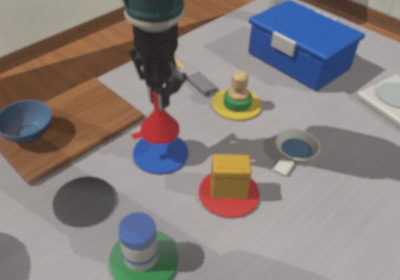

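The funnel is held upright, clear of the blue mat at crop (160,130). I move it to black.

Emit:
move_arm(
  steps=[
    {"tx":1.5,"ty":0,"tz":0,"wx":0,"wy":0,"wz":0,"grip":1},
    {"tx":3.5,"ty":0.1,"tz":0,"wx":0,"wy":0,"wz":0,"grip":1},
    {"tx":5.5,"ty":0.2,"tz":0,"wx":0,"wy":0,"wz":0,"grip":1},
    {"tx":7.5,"ty":0.3,"tz":0,"wx":0,"wy":0,"wz":0,"grip":1},
    {"tx":9.5,"ty":0.3,"tz":0,"wx":0,"wy":0,"wz":0,"grip":1},
  ],
)

```text
clock: 5.82
tool_pos: [0.643, 0.1105, 0.3091]
eef_rot: [0.707, 0.708, -0.0, -0.0]
ft_force: [0.2, 0.2, -1.7]
gripper_width: 0.227
```

Emit:
move_arm(
  steps=[
    {"tx":2.5,"ty":0,"tz":0,"wx":0,"wy":0,"wz":0,"grip":1},
    {"tx":5,"ty":0.1,"tz":0,"wx":0,"wy":0,"wz":0,"grip":1},
    {"tx":7.5,"ty":0.1,"tz":0,"wx":0,"wy":0,"wz":0,"grip":1},
    {"tx":9.2,"ty":0.1,"tz":0,"wx":0,"wy":0,"wz":0,"grip":1},
    {"tx":10,"ty":0.1,"tz":0,"wx":0,"wy":0,"wz":0,"grip":1},
  ],
)

```text
clock: 6.23
tool_pos: [0.6432, 0.2125, 0.3091]
eef_rot: [0.706, 0.709, 0.0, -0.001]
ft_force: [-1.1, 1.2, -0.9]
gripper_width: 0.23
```

Emit:
move_arm(
  steps=[
    {"tx":0,"ty":0,"tz":1.5,"wx":0,"wy":0,"wz":0,"grip":1},
    {"tx":0,"ty":0,"tz":3,"wx":0,"wy":0,"wz":0,"grip":1},
    {"tx":0,"ty":0,"tz":4.5,"wx":0,"wy":0,"wz":0,"grip":1},
    {"tx":0,"ty":0,"tz":5.5,"wx":0,"wy":0,"wz":0,"grip":1},
    {"tx":0,"ty":0,"tz":5.8,"wx":0,"wy":0,"wz":0,"grip":1},
  ],
)

```text
clock: 6.65
tool_pos: [0.6442, 0.2074, 0.2497]
eef_rot: [0.707, 0.707, -0.001, -0.0]
ft_force: [-11.1, -8.4, 31.3]
gripper_width: 0.225
```

Emit:
move_arm(
  steps=[
    {"tx":0,"ty":0,"tz":0.1,"wx":0,"wy":0,"wz":0,"grip":1},
    {"tx":0,"ty":0,"tz":0.2,"wx":0,"wy":0,"wz":0,"grip":1},
    {"tx":0,"ty":0,"tz":0.2,"wx":0,"wy":0,"wz":0,"grip":1},
  ],
)

```text
clock: 6.9
tool_pos: [0.6443, 0.2078, 0.2498]
eef_rot: [0.707, 0.707, -0.001, 0.0]
ft_force: [-3.6, -2.9, 12.1]
gripper_width: 0.228
```

Emit:
move_arm(
  steps=[
    {"tx":0,"ty":0,"tz":-0.1,"wx":0,"wy":0,"wz":0,"grip":0},
    {"tx":0,"ty":0,"tz":-0.1,"wx":0,"wy":0,"wz":0,"grip":0},
    {"tx":0,"ty":0,"tz":-0.1,"wx":0,"wy":0,"wz":0,"grip":0},
    {"tx":0,"ty":0,"tz":-0.1,"wx":0,"wy":0,"wz":0,"grip":0},
    {"tx":0,"ty":0,"tz":-0.1,"wx":0,"wy":0,"wz":0,"grip":0},
  ],
)

```text
clock: 7.32
tool_pos: [0.6441, 0.2089, 0.2504]
eef_rot: [0.707, 0.707, -0.0, -0.0]
ft_force: [-0.1, 0.6, -0.3]
gripper_width: 0.917
```

Emit:
move_arm(
  steps=[
    {"tx":0,"ty":0,"tz":-1.5,"wx":0,"wy":0,"wz":0,"grip":0},
    {"tx":0,"ty":0,"tz":-3,"wx":0,"wy":0,"wz":0,"grip":0},
    {"tx":0,"ty":0,"tz":-5,"wx":0,"wy":0,"wz":0,"grip":0},
    {"tx":0,"ty":0,"tz":-7,"wx":0,"wy":0,"wz":0,"grip":0},
    {"tx":0,"ty":0,"tz":-9,"wx":0,"wy":0,"wz":0,"grip":0},
  ],
)

```text
clock: 7.73
tool_pos: [0.644, 0.2092, 0.3436]
eef_rot: [0.707, 0.708, 0.001, 0.0]
ft_force: [-0.8, 0.1, -0.3]
gripper_width: 1.006
```

```bash
cat >> h.py <<'E'
M=dict(red=(.465,-.008),green=(.469,.206),blue=(.640,.0185),yellow=(.640,-.224),black=(.644,.2105))
def tops(names=M,cams=("top","side")):
    for c in cams:
        im=imaging.get_image(c); P=pts(im); ok=im["range_z"]>0
        for n in names:
            x=M[n]; d=np.hypot(P[...,0]-x[0],P[...,1]-x[1]); t=ok&(d<.08)&(P[...,2]>.03)&(P[...,2]<.115)
            if t.sum()>50:
                z=np.percentile(P[t][:,2],98); tt=t&(P[...,2]>z-.006); q=P[tt][:,:2].astype(np.float32); r=cv2.minAreaRect(q)
                print(c,n,"top z %.4f n %d"%(z,tt.sum()),np.array(r[0]),np.array(r[1]),round(r[2],1))
            else:
                m=ok&(d<.085)&(P[...,2]>.005)&(P[...,2]<.012)
                if m.sum()>500: e=cv2.fitEllipse(cv2.convexHull(P[m][:,:2].astype(np.float32))); print(c,n,"mat",np.array(e[0]),np.array(e[1])/2)
        cv2.imwrite(f"pics/{c}_last.png",im["color"])
E
python3 -c "
from h import *
st();tops()"
```

```text
{'clock': np.float64(7.7333), 'q': array([-0.0398,  0.6106, -0.4697,  1.5143,  0.2976,  1.0866, -0.5741]), 'tool_pos': array([0.644 , 0.2092, 0.3436]), 'eef_rot': array([0.7067, 0.7075, 0.0007, 0.0003]), 'ft_force': array([-0.7722,  0.0928, -0.2689]), 'gripper_width': np.float64(1.0056)}
top red top z 0.0909 n 1262 [ 0.4682 -0.0091] [0.0692 0.0455] 44.7
top blue mat [0.6389 0.0183] [0.0592 0.0595]
top yellow top z 0.0971 n 338 [ 0.6334 -0.221 ] [0.0346 0.033 ] 65.0
side red top z 0.0906 n 719 [ 0.4687 -0.0086] [0.0697 0.0483] 43.6
side green top z 0.1010 n 974 [0.4739 0.2076] [0.0585 0.0579] 54.0
side blue mat [0.6397 0.0191] [0.0593 0.0604]
side yellow top z 0.0972 n 120 [ 0.6299 -0.2191] [0.0345 0.0319] 47.0
side black top z 0.1093 n 100 [0.6441 0.2093] [0.0196 0.0193] 32.4
```

Emit:
move_arm(
  steps=[
    {"tx":0,"ty":-3.5,"tz":0,"wx":0,"wy":0,"wz":0,"grip":0},
    {"tx":0,"ty":-7,"tz":0,"wx":0,"wy":0,"wz":0,"grip":0},
    {"tx":-0.1,"ty":-10.5,"tz":0,"wx":0,"wy":0,"wz":0,"grip":0},
    {"tx":-0.2,"ty":-14,"tz":0,"wx":0,"wy":0,"wz":0,"grip":0},
    {"tx":-0.2,"ty":-17.05,"tz":0,"wx":0,"wy":0,"wz":0,"grip":0},
  ],
)

```text
clock: 8.25
tool_pos: [0.4714, 0.2067, 0.3415]
eef_rot: [0.707, 0.708, 0.0, 0.0]
ft_force: [1.2, 1.0, 0.4]
gripper_width: 1.003
```

```bash
python3 - <<'E'
from h import *
st(); im=imaging.get_image("wrist"); P=pts(im)
t=(im["range_z"]>0)&(np.hypot(P[...,0]-.473,P[...,1]-.207)<.06)&(P[...,2]>.09)&(P[...,2]<.11)
print(t.sum(),cv2.minAreaRect(P[t][:,:2].astype(np.float32)))
st()
E
```

```text
{'clock': np.float64(8.25), 'q': array([-0.0186,  0.3421, -0.5413,  1.9331,  0.2192,  0.9235, -0.6662]), 'tool_pos': array([0.4714, 0.2067, 0.3415]), 'eef_rot': array([0.7067, 0.7075, 0.0002, 0.0004]), 'ft_force': array([1.1613, 1.0384, 0.433 ]), 'gripper_width': np.float64(1.0029)}
5236 ((0.4736323356628418, 0.20933082699775696), (0.058548107743263245, 0.05869973823428154), 35.41105270385742)
{'clock': np.float64(8.3), 'q': array([-0.0196,  0.3367, -0.5446,  1.941 ,  0.2172,  0.9229, -0.6673]), 'tool_pos': array([0.4671, 0.2075, 0.3414]), 'eef_rot': array([ 0.7056,  0.7086, -0.0009,  0.0001]), 'ft_force': array([-0.9715,  5.2857,  1.6476]), 'gripper_width': np.float64(1.0023)}
```

Emit:
move_arm(
  steps=[
    {"tx":0,"ty":0,"tz":1,"wx":0,"wy":0,"wz":0,"grip":0},
    {"tx":0,"ty":0,"tz":2,"wx":0,"wy":0,"wz":0,"grip":0},
    {"tx":0,"ty":0,"tz":3,"wx":0,"wy":0,"wz":0,"grip":0},
    {"tx":0,"ty":0,"tz":4,"wx":0,"wy":0,"wz":0,"grip":0},
    {"tx":0,"ty":0,"tz":4,"wx":0,"wy":0,"wz":0,"grip":0},
  ],
)

```text
clock: 8.72
tool_pos: [0.4736, 0.2065, 0.2982]
eef_rot: [0.707, 0.707, -0.001, -0.001]
ft_force: [-1.1, -0.5, -0.0]
gripper_width: 0.999
```

Emit:
move_arm(
  steps=[
    {"tx":0.1,"ty":0,"tz":2,"wx":0,"wy":0,"wz":0,"grip":0},
    {"tx":0.15,"ty":0,"tz":4,"wx":0,"wy":0,"wz":0,"grip":0},
    {"tx":0.15,"ty":0,"tz":5.5,"wx":0,"wy":0,"wz":0,"grip":0},
    {"tx":0.15,"ty":0,"tz":6.8,"wx":0,"wy":0,"wz":0,"grip":0},
    {"tx":0.15,"ty":0,"tz":7.5,"wx":0,"wy":0,"wz":0,"grip":0},
  ],
)

```text
clock: 9.13
tool_pos: [0.4736, 0.2082, 0.224]
eef_rot: [0.707, 0.707, -0.001, -0.001]
ft_force: [0.6, -0.5, 0.3]
gripper_width: 1.001
```

Emit:
move_arm(
  steps=[
    {"tx":0,"ty":0,"tz":0,"wx":0,"wy":0,"wz":0,"grip":0},
    {"tx":0,"ty":0,"tz":0,"wx":0,"wy":0,"wz":0,"grip":1},
    {"tx":0,"ty":0,"tz":0,"wx":0,"wy":0,"wz":0,"grip":1},
    {"tx":0,"ty":0,"tz":0,"wx":0,"wy":0,"wz":0,"grip":1},
    {"tx":0,"ty":0,"tz":0,"wx":0,"wy":0,"wz":0,"grip":1},
  ],
)

```text
clock: 9.55
tool_pos: [0.4738, 0.2085, 0.2267]
eef_rot: [0.707, 0.707, 0.001, 0.0]
ft_force: [-2.5, -0.3, 6.4]
gripper_width: 0.692
```

Emit:
move_arm(
  steps=[
    {"tx":0,"ty":0,"tz":0,"wx":0,"wy":0,"wz":0,"grip":1},
    {"tx":0,"ty":0,"tz":0,"wx":0,"wy":0,"wz":0,"grip":1},
    {"tx":0,"ty":0,"tz":0,"wx":0,"wy":0,"wz":0,"grip":1},
    {"tx":0,"ty":0,"tz":0,"wx":0,"wy":0,"wz":0,"grip":1},
    {"tx":0,"ty":0,"tz":0,"wx":0,"wy":0,"wz":0,"grip":1},
  ],
)

```text
clock: 9.97
tool_pos: [0.4738, 0.2085, 0.2267]
eef_rot: [0.707, 0.707, 0.001, 0.0]
ft_force: [-1.9, -0.2, 5.6]
gripper_width: 0.689
```

Emit:
move_arm(
  steps=[
    {"tx":0,"ty":0,"tz":-1,"wx":0,"wy":0,"wz":0,"grip":1},
    {"tx":0,"ty":0,"tz":-3,"wx":0,"wy":0,"wz":0,"grip":1},
    {"tx":0,"ty":0,"tz":-5,"wx":0,"wy":0,"wz":0,"grip":1},
    {"tx":0,"ty":0,"tz":-7,"wx":0,"wy":0,"wz":0,"grip":1},
    {"tx":0,"ty":0,"tz":-8,"wx":0,"wy":0,"wz":0,"grip":1},
  ],
)

```text
clock: 10.38
tool_pos: [0.4738, 0.2086, 0.3088]
eef_rot: [0.707, 0.708, 0.001, 0.001]
ft_force: [1.3, 0.1, -1.9]
gripper_width: 0.687
```

Emit:
move_arm(
  steps=[
    {"tx":-1.5,"ty":1.3,"tz":-1,"wx":0,"wy":0,"wz":0,"grip":1},
    {"tx":-3.5,"ty":3,"tz":-2,"wx":0,"wy":0,"wz":0,"grip":1},
    {"tx":-5.5,"ty":4.8,"tz":-3,"wx":0,"wy":0,"wz":0,"grip":1},
    {"tx":-7.5,"ty":6.5,"tz":-3.5,"wx":0,"wy":0,"wz":0,"grip":1},
    {"tx":-9.5,"ty":8.3,"tz":-4,"wx":0,"wy":0,"wz":0,"grip":1},
  ],
)

```text
clock: 10.8
tool_pos: [0.5572, 0.1123, 0.3467]
eef_rot: [0.707, 0.707, 0.0, 0.0]
ft_force: [0.2, 0.9, -2.6]
gripper_width: 0.688
```

Emit:
move_arm(
  steps=[
    {"tx":-2.5,"ty":2.2,"tz":0,"wx":0,"wy":0,"wz":0,"grip":1},
    {"tx":-5,"ty":4.4,"tz":0,"wx":0,"wy":0,"wz":0,"grip":1},
    {"tx":-7.3,"ty":6.4,"tz":0,"wx":0,"wy":0,"wz":0,"grip":1},
    {"tx":-8.8,"ty":7.8,"tz":0,"wx":0,"wy":0,"wz":0,"grip":1},
    {"tx":-9.5,"ty":8.25,"tz":0,"wx":0,"wy":0,"wz":0,"grip":1},
  ],
)

```text
clock: 11.22
tool_pos: [0.6407, 0.0153, 0.3456]
eef_rot: [0.708, 0.706, -0.0, 0.0]
ft_force: [0.3, -0.4, -2.5]
gripper_width: 0.685
```

Emit:
move_arm(
  steps=[
    {"tx":0,"ty":0,"tz":2,"wx":0,"wy":0,"wz":0,"grip":1},
    {"tx":0,"ty":0,"tz":4,"wx":0,"wy":0,"wz":0,"grip":1},
    {"tx":0,"ty":0,"tz":6,"wx":0,"wy":0,"wz":0,"grip":1},
    {"tx":0,"ty":0,"tz":7,"wx":0,"wy":0,"wz":0,"grip":1},
    {"tx":0,"ty":0,"tz":8,"wx":0,"wy":0,"wz":0,"grip":1},
  ],
)

```text
clock: 11.63
tool_pos: [0.639, 0.0189, 0.2651]
eef_rot: [0.707, 0.708, -0.0, -0.0]
ft_force: [1.1, -0.6, -2.6]
gripper_width: 0.692
```

```bash
python3 - <<'E'
from h import *
st(); im=imaging.get_image("side"); cv2.imwrite("pics/s3.png",im["color"][60:340,100:500])
for c in ("side","wrist","top"):
    imaging.get_image(c); print(c,[(np.round(d["location"],4),round(d["score"],2)) for d in nets.mark_of(c,"jar_mid")[:1]])
st()
E
```

```text
{'clock': np.float64(11.6333), 'q': array([ 0.2209,  0.6318, -0.4133,  1.6709,  0.3061,  0.9042, -0.3109]), 'tool_pos': array([0.639 , 0.0189, 0.2651]), 'eef_rot': array([ 0.7066,  0.7076, -0.0002, -0.0004]), 'ft_force': array([ 1.0982, -0.5518, -2.5918]), 'gripper_width': np.float64(0.6919)}
side [(array([0.6389, 0.0202, 0.0934]), 0.77)]
wrist []
top []
{'clock': np.float64(11.9833), 'q': array([ 0.2213,  0.63  , -0.4134,  1.6694,  0.3059,  0.9052, -0.3106]), 'tool_pos': array([0.6396, 0.0186, 0.2668]), 'eef_rot': array([0.7067, 0.7075, 0.0005, 0.0005]), 'ft_force': array([-0.0817, -0.3608, -2.6421]), 'gripper_width': np.float64(0.6924)}
```

View pics/s3.png

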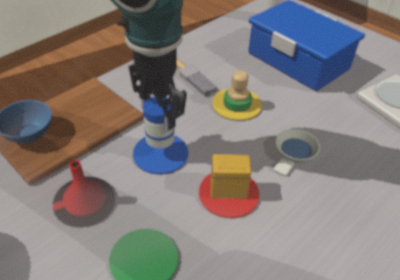

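The jar is held upright over the blue mat (crop 160,140), the funnel stands on black (80,190), and green (145,255) is empty. I set the jar down gently.

Emit:
move_arm(
  steps=[
    {"tx":0,"ty":0,"tz":1.2,"wx":0,"wy":0,"wz":0,"grip":1},
    {"tx":0,"ty":0,"tz":2.2,"wx":0,"wy":0,"wz":0,"grip":1},
    {"tx":0,"ty":0,"tz":3,"wx":0,"wy":0,"wz":0,"grip":1},
    {"tx":0,"ty":0,"tz":3.4,"wx":0,"wy":0,"wz":0,"grip":1},
    {"tx":0,"ty":0,"tz":3.6,"wx":0,"wy":0,"wz":0,"grip":1},
  ],
)

```text
clock: 12.4
tool_pos: [0.639, 0.0185, 0.2283]
eef_rot: [0.707, 0.707, -0.001, -0.001]
ft_force: [-0.2, -0.4, -2.4]
gripper_width: 0.694
```

Emit:
move_arm(
  steps=[
    {"tx":0,"ty":0,"tz":0.1,"wx":0,"wy":0,"wz":0,"grip":1},
    {"tx":0,"ty":0,"tz":0.2,"wx":0,"wy":0,"wz":0,"grip":1},
    {"tx":0,"ty":0,"tz":0.3,"wx":0,"wy":0,"wz":0,"grip":1},
    {"tx":0,"ty":0,"tz":0.35,"wx":0,"wy":0,"wz":0,"grip":1},
    {"tx":0,"ty":0,"tz":0.4,"wx":0,"wy":0,"wz":0,"grip":1},
  ],
)

```text
clock: 12.82
tool_pos: [0.6394, 0.0185, 0.2268]
eef_rot: [0.707, 0.707, 0.0, 0.0]
ft_force: [-8.8, -1.1, 19.4]
gripper_width: 0.689
```

Emit:
move_arm(
  steps=[
    {"tx":0,"ty":0,"tz":-0.1,"wx":0,"wy":0,"wz":0,"grip":0},
    {"tx":0,"ty":0,"tz":-0.1,"wx":0,"wy":0,"wz":0,"grip":0},
    {"tx":0,"ty":0,"tz":-0.1,"wx":0,"wy":0,"wz":0,"grip":0},
    {"tx":0,"ty":0,"tz":-0.1,"wx":0,"wy":0,"wz":0,"grip":0},
    {"tx":0,"ty":0,"tz":-0.1,"wx":0,"wy":0,"wz":0,"grip":0},
  ],
)

```text
clock: 13.23
tool_pos: [0.6393, 0.0185, 0.2267]
eef_rot: [0.707, 0.707, 0.0, 0.0]
ft_force: [0.5, 0.9, 0.2]
gripper_width: 0.998
```

Emit:
move_arm(
  steps=[
    {"tx":0,"ty":0,"tz":-1.5,"wx":0,"wy":0,"wz":0,"grip":0},
    {"tx":0,"ty":0,"tz":-4,"wx":0,"wy":0,"wz":0,"grip":0},
    {"tx":0,"ty":0,"tz":-7,"wx":0,"wy":0,"wz":0,"grip":0},
    {"tx":0,"ty":0,"tz":-10,"wx":0,"wy":0,"wz":0,"grip":0},
    {"tx":0,"ty":0,"tz":-12,"wx":0,"wy":0,"wz":0,"grip":0},
  ],
)

```text
clock: 13.65
tool_pos: [0.6394, 0.0188, 0.3508]
eef_rot: [0.707, 0.708, 0.001, 0.001]
ft_force: [0.8, 0.4, 0.1]
gripper_width: 1.002
```

Emit:
move_arm(
  steps=[
    {"tx":-3,"ty":-0.2,"tz":0,"wx":0,"wy":0,"wz":0,"grip":0},
    {"tx":-6,"ty":-0.4,"tz":0,"wx":0,"wy":0,"wz":0,"grip":0},
    {"tx":-9,"ty":-0.6,"tz":0,"wx":0,"wy":0,"wz":0,"grip":0},
    {"tx":-12,"ty":-0.7,"tz":0,"wx":0,"wy":0,"wz":0,"grip":0},
    {"tx":-15,"ty":-0.7,"tz":0,"wx":0,"wy":0,"wz":0,"grip":0},
  ],
)

```text
clock: 14.07
tool_pos: [0.632, -0.1328, 0.3481]
eef_rot: [0.707, 0.708, 0.0, 0.0]
ft_force: [1.1, -0.3, 0.6]
gripper_width: 0.999
```

Emit:
move_arm(
  steps=[
    {"tx":-3,"ty":0,"tz":0,"wx":0,"wy":0,"wz":0,"grip":0},
    {"tx":-6,"ty":0,"tz":0,"wx":0,"wy":0,"wz":0,"grip":0},
    {"tx":-8.9,"ty":0,"tz":0,"wx":0,"wy":0,"wz":0,"grip":0},
    {"tx":-8.9,"ty":0,"tz":0,"wx":0,"wy":0,"wz":0,"grip":0},
    {"tx":-8.9,"ty":0,"tz":0,"wx":0,"wy":0,"wz":0,"grip":0},
  ],
)

```text
clock: 14.48
tool_pos: [0.6321, -0.2223, 0.3475]
eef_rot: [0.708, 0.706, -0.0, 0.0]
ft_force: [-0.4, 1.5, -0.9]
gripper_width: 0.999
```

```bash
python3 - <<'E'
from h import *
st(); tops(["blue","green","yellow"])
im=imaging.get_image("wrist"); P=pts(im); d=np.hypot(P[...,0]-.633,P[...,1]+.221)
cv2.imwrite("pics/w3.png",im["color"])
t=(im["range_z"]>0)&(d<.06)&(P[...,2]>.07)&(P[...,2]<.11)
print(t.sum(),cv2.minAreaRect(P[t][:,:2].astype(np.float32)))
st()
E
```

```text
{'clock': np.float64(14.4833), 'q': array([ 0.5652,  0.5813, -0.3942,  1.533 ,  0.2424,  1.0754,  0.1118]), 'tool_pos': array([ 0.6321, -0.2223,  0.3475]), 'eef_rot': array([ 0.7078,  0.7064, -0.    ,  0.0002]), 'ft_force': array([-0.4175,  1.4625, -0.8596]), 'gripper_width': np.float64(0.9994)}
top blue top z 0.0997 n 995 [0.6384 0.0181] [0.058  0.0581] 70.3
top green mat [0.4681 0.2066] [0.0591 0.0603]
top yellow top z 0.0972 n 332 [ 0.6335 -0.2208] [0.0345 0.0337] 43.6
side blue top z 0.1002 n 496 [0.6389 0.0185] [0.0582 0.0589] 33.8
side green mat [0.4738 0.1982] [0.0603 0.0706]
side yellow top z 0.0973 n 120 [ 0.6337 -0.2197] [0.0319 0.0339] 87.2
2073 ((0.6339952349662781, -0.2208346426486969), (0.036504559218883514, 0.03703688830137253), 56.30078125)
{'clock': np.float64(14.6333), 'q': array([ 0.5621,  0.581 , -0.396 ,  1.5343,  0.2424,  1.0748,  0.1113]), 'tool_pos': array([ 0.6327, -0.2192,  0.3473]), 'eef_rot': array([ 0.7062,  0.708 ,  0.0003, -0.    ]), 'ft_force': array([0.2269, 0.491 , 0.5574]), 'gripper_width': np.float64(1.0008)}
```

Emit:
move_arm(
  steps=[
    {"tx":0,"ty":0.1,"tz":2.5,"wx":0,"wy":0,"wz":0,"grip":0},
    {"tx":0,"ty":0.1,"tz":5,"wx":0,"wy":0,"wz":0,"grip":0},
    {"tx":0,"ty":0.1,"tz":8,"wx":0,"wy":0,"wz":0,"grip":0},
    {"tx":0,"ty":0.1,"tz":10.5,"wx":0,"wy":0,"wz":0,"grip":0},
    {"tx":0,"ty":0.1,"tz":11.6,"wx":0,"wy":0,"wz":0,"grip":0},
  ],
)

```text
clock: 15.05
tool_pos: [0.6329, -0.219, 0.2277]
eef_rot: [0.706, 0.708, -0.001, -0.002]
ft_force: [-0.5, -0.1, -1.6]
gripper_width: 1.001
```

Emit:
move_arm(
  steps=[
    {"tx":0,"ty":0,"tz":0,"wx":0,"wy":0,"wz":0,"grip":0},
    {"tx":0,"ty":0,"tz":0,"wx":0,"wy":0,"wz":0,"grip":1},
    {"tx":0,"ty":0,"tz":0,"wx":0,"wy":0,"wz":0,"grip":1},
    {"tx":0,"ty":0,"tz":0,"wx":0,"wy":0,"wz":0,"grip":1},
    {"tx":0,"ty":0,"tz":0,"wx":0,"wy":0,"wz":0,"grip":1},
  ],
)

```text
clock: 15.47
tool_pos: [0.6339, -0.2206, 0.2321]
eef_rot: [0.707, 0.707, 0.0, 0.001]
ft_force: [0.2, -0.3, 0.1]
gripper_width: 0.453
```

Emit:
move_arm(
  steps=[
    {"tx":0,"ty":0,"tz":0,"wx":0,"wy":0,"wz":0,"grip":1},
    {"tx":0,"ty":0,"tz":0,"wx":0,"wy":0,"wz":0,"grip":1},
    {"tx":0,"ty":0,"tz":0,"wx":0,"wy":0,"wz":0,"grip":1},
    {"tx":0,"ty":0,"tz":0,"wx":0,"wy":0,"wz":0,"grip":1},
    {"tx":0,"ty":0,"tz":0,"wx":0,"wy":0,"wz":0,"grip":1},
  ],
)

```text
clock: 15.88
tool_pos: [0.634, -0.2206, 0.2323]
eef_rot: [0.707, 0.707, 0.0, 0.001]
ft_force: [-1.6, 1.0, 9.9]
gripper_width: 0.419
```

Emit:
move_arm(
  steps=[
    {"tx":0,"ty":0,"tz":-1,"wx":0,"wy":0,"wz":0,"grip":1},
    {"tx":0,"ty":0,"tz":-3,"wx":0,"wy":0,"wz":0,"grip":1},
    {"tx":0,"ty":0,"tz":-5.5,"wx":0,"wy":0,"wz":0,"grip":1},
    {"tx":0,"ty":0,"tz":-8,"wx":0,"wy":0,"wz":0,"grip":1},
    {"tx":0,"ty":0,"tz":-10,"wx":0,"wy":0,"wz":0,"grip":1},
  ],
)

```text
clock: 16.3
tool_pos: [0.6336, -0.2204, 0.3336]
eef_rot: [0.707, 0.708, 0.0, 0.001]
ft_force: [0.2, -0.1, -1.3]
gripper_width: 0.427
```

Emit:
move_arm(
  steps=[
    {"tx":1.5,"ty":-0.6,"tz":-1,"wx":0,"wy":0,"wz":0,"grip":1},
    {"tx":3.8,"ty":-1.5,"tz":-2,"wx":0,"wy":0,"wz":0,"grip":1},
    {"tx":6.5,"ty":-2.5,"tz":-3,"wx":0,"wy":0,"wz":0,"grip":1},
    {"tx":9.5,"ty":-3.7,"tz":-3.5,"wx":0,"wy":0,"wz":0,"grip":1},
    {"tx":12.5,"ty":-4.8,"tz":-4,"wx":0,"wy":0,"wz":0,"grip":1},
  ],
)

```text
clock: 16.72
tool_pos: [0.5845, -0.0945, 0.3721]
eef_rot: [0.707, 0.707, 0.0, 0.001]
ft_force: [1.0, 0.3, -0.9]
gripper_width: 0.425
```

```bash
python3 - <<'E'
from h import *
st(); tops(["yellow","red"])
a=cv2.imread("pics/side_last.png"); b=cv2.imread("pics/top_last.png"); cv2.imwrite("pics/v4.png",np.hstack([a[40:340,100:500],b[100:400,100:500]]))
imaging.get_image("side");print([(np.round(d["location"],4),round(d["score"],2)) for d in nets.mark_of("side","brush_mid")[:1]]);st()
E
```

```text
{'clock': np.float64(16.7167), 'q': array([ 0.4552,  0.4263, -0.448 ,  1.7197,  0.2095,  1.042 , -0.0635]), 'tool_pos': array([ 0.5845, -0.0945,  0.3721]), 'eef_rot': array([0.7069, 0.7073, 0.0002, 0.0005]), 'ft_force': array([ 0.9632,  0.2595, -0.8779]), 'gripper_width': np.float64(0.4246)}
top red top z 0.0909 n 1257 [ 0.4684 -0.0091] [0.0697 0.0457] 45.0
side yellow mat [ 0.647 -0.223] [0.0596 0.0722]
side red top z 0.0904 n 718 [ 0.4689 -0.0088] [0.0695 0.0467] 45.4
[(array([ 0.5863, -0.0928,  0.1916]), 0.71)]
{'clock': np.float64(16.9167), 'q': array([ 0.455 ,  0.4278, -0.4476,  1.718 ,  0.2101,  1.0421, -0.0614]), 'tool_pos': array([ 0.5852, -0.0949,  0.3719]), 'eef_rot': array([0.7063, 0.7079, 0.0002, 0.0007]), 'ft_force': array([ 0.7177, -1.3172, -0.8433]), 'gripper_width': np.float64(0.4206)}
```

View pics/v4.png

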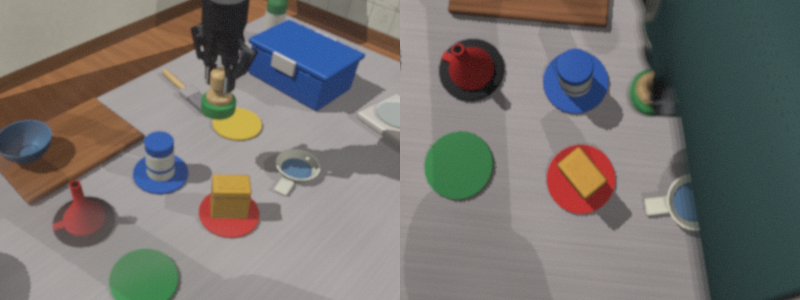

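The brush is held upright (crop 220,95), the jar is on blue, and yellow is empty. On to green.

Emit:
move_arm(
  steps=[
    {"tx":2,"ty":-0.8,"tz":0,"wx":0,"wy":0,"wz":0,"grip":1},
    {"tx":5,"ty":-2,"tz":0,"wx":0,"wy":0,"wz":0,"grip":1},
    {"tx":8.5,"ty":-3.3,"tz":0,"wx":0,"wy":0,"wz":0,"grip":1},
    {"tx":12,"ty":-4.6,"tz":0,"wx":0,"wy":0,"wz":0,"grip":1},
    {"tx":15,"ty":-5.8,"tz":0,"wx":0,"wy":0,"wz":0,"grip":1},
  ],
)

```text
clock: 17.33
tool_pos: [0.5267, 0.0554, 0.3709]
eef_rot: [0.707, 0.707, 0.0, 0.0]
ft_force: [1.4, 0.6, -0.5]
gripper_width: 0.425
```

Emit:
move_arm(
  steps=[
    {"tx":3.2,"ty":-1.2,"tz":0,"wx":0,"wy":0,"wz":0,"grip":1},
    {"tx":6.5,"ty":-2.5,"tz":0,"wx":0,"wy":0,"wz":0,"grip":1},
    {"tx":10,"ty":-3.9,"tz":0,"wx":0,"wy":0,"wz":0,"grip":1},
    {"tx":13,"ty":-5,"tz":0,"wx":0,"wy":0,"wz":0,"grip":1},
    {"tx":15.1,"ty":-5.85,"tz":0,"wx":0,"wy":0,"wz":0,"grip":1},
  ],
)

```text
clock: 17.75
tool_pos: [0.4679, 0.2073, 0.3712]
eef_rot: [0.707, 0.708, 0.0, -0.0]
ft_force: [-0.3, -0.1, -0.2]
gripper_width: 0.425
```

Emit:
move_arm(
  steps=[
    {"tx":0,"ty":0,"tz":2,"wx":0,"wy":0,"wz":0,"grip":1},
    {"tx":0,"ty":0,"tz":4.5,"wx":0,"wy":0,"wz":0,"grip":1},
    {"tx":0,"ty":0,"tz":7,"wx":0,"wy":0,"wz":0,"grip":1},
    {"tx":0,"ty":0,"tz":9,"wx":0,"wy":0,"wz":0,"grip":1},
    {"tx":0,"ty":0,"tz":10,"wx":0,"wy":0,"wz":0,"grip":1},
  ],
)

```text
clock: 18.17
tool_pos: [0.4688, 0.2043, 0.2686]
eef_rot: [0.707, 0.707, -0.001, -0.0]
ft_force: [-0.2, -1.2, -0.1]
gripper_width: 0.421
```

```bash
python3 - <<'E'
from h import *
st(); tops(["yellow"],["top"])
for c in("side","wrist"):
    imaging.get_image(c);print([(np.round(d["location"],4),round(d["score"],2)) for d in nets.mark_of(c,"brush_mid")[:1]])
st()
E
```

```text
{'clock': np.float64(18.1667), 'q': array([-0.0264,  0.4537, -0.5396,  1.9908,  0.3241,  0.7839, -0.7548]), 'tool_pos': array([0.4688, 0.2043, 0.2686]), 'eef_rot': array([ 0.7073,  0.7069, -0.0012, -0.0005]), 'ft_force': array([-0.1837, -1.1639, -0.1187]), 'gripper_width': np.float64(0.4213)}
top yellow mat [ 0.642  -0.2223] [0.0584 0.0681]
[(array([0.4674, 0.2009, 0.0869]), 0.65)]
[(array([0.4734, 0.2028, 0.0914]), 0.95)]
{'clock': np.float64(18.4167), 'q': array([-0.0258,  0.4488, -0.542 ,  1.9884,  0.322 ,  0.7867, -0.7534]), 'tool_pos': array([0.4692, 0.2053, 0.2719]), 'eef_rot': array([0.7069, 0.7073, 0.0007, 0.0003]), 'ft_force': array([-0.0651,  0.2016, -0.5879]), 'gripper_width': np.float64(0.4265)}
```

Emit:
move_arm(
  steps=[
    {"tx":0.1,"ty":0,"tz":1.2,"wx":0,"wy":0,"wz":0,"grip":1},
    {"tx":0.1,"ty":0,"tz":2.2,"wx":0,"wy":0,"wz":0,"grip":1},
    {"tx":0.1,"ty":0,"tz":2.9,"wx":0,"wy":0,"wz":0,"grip":1},
    {"tx":0.1,"ty":0,"tz":3.3,"wx":0,"wy":0,"wz":0,"grip":1},
    {"tx":0.1,"ty":0,"tz":3.5,"wx":0,"wy":0,"wz":0,"grip":1},
  ],
)

```text
clock: 18.83
tool_pos: [0.4684, 0.2063, 0.2348]
eef_rot: [0.707, 0.708, -0.001, -0.0]
ft_force: [-0.5, 0.3, -1.8]
gripper_width: 0.423
```

Emit:
move_arm(
  steps=[
    {"tx":0,"ty":0,"tz":0.15,"wx":0,"wy":0,"wz":0,"grip":1},
    {"tx":0,"ty":0,"tz":0.25,"wx":0,"wy":0,"wz":0,"grip":1},
    {"tx":0,"ty":0,"tz":0.35,"wx":0,"wy":0,"wz":0,"grip":1},
    {"tx":0,"ty":0,"tz":0.4,"wx":0,"wy":0,"wz":0,"grip":1},
    {"tx":0,"ty":0,"tz":0.5,"wx":0,"wy":0,"wz":0,"grip":1},
  ],
)

```text
clock: 19.25
tool_pos: [0.4688, 0.2066, 0.2321]
eef_rot: [0.707, 0.707, 0.0, 0.0]
ft_force: [-16.7, -10.3, 55.7]
gripper_width: 0.425
```

Emit:
move_arm(
  steps=[
    {"tx":0,"ty":0,"tz":-0.2,"wx":0,"wy":0,"wz":0,"grip":1},
    {"tx":0,"ty":0,"tz":-0.25,"wx":0,"wy":0,"wz":0,"grip":0},
    {"tx":0,"ty":0,"tz":-0.25,"wx":0,"wy":0,"wz":0,"grip":0},
    {"tx":0,"ty":0,"tz":-0.25,"wx":0,"wy":0,"wz":0,"grip":0},
    {"tx":0,"ty":0,"tz":-0.25,"wx":0,"wy":0,"wz":0,"grip":0},
  ],
)

```text
clock: 19.67
tool_pos: [0.4686, 0.2063, 0.2331]
eef_rot: [0.707, 0.707, -0.0, -0.0]
ft_force: [-0.1, -0.9, -0.7]
gripper_width: 0.959
```

Emit:
move_arm(
  steps=[
    {"tx":0,"ty":0,"tz":0,"wx":0,"wy":0,"wz":0,"grip":0},
    {"tx":0,"ty":0,"tz":-1.5,"wx":0,"wy":0,"wz":0,"grip":0},
    {"tx":0,"ty":0,"tz":-4.5,"wx":0,"wy":0,"wz":0,"grip":0},
    {"tx":0,"ty":0,"tz":-8,"wx":0,"wy":0,"wz":0,"grip":0},
    {"tx":0,"ty":0,"tz":-11,"wx":0,"wy":0,"wz":0,"grip":0},
  ],
)

```text
clock: 20.08
tool_pos: [0.4684, 0.2065, 0.3448]
eef_rot: [0.707, 0.708, -0.0, -0.0]
ft_force: [0.3, -0.0, 1.0]
gripper_width: 0.997
```

```bash
python3 - <<'E'
from h import *
st(); tops(["green","red"])
for c in("top","side"):
    im=imaging.get_image(c); P=pts(im); d=np.hypot(P[...,0]-.64,P[...,1]+.224)
    hsv=cv2.cvtColor(im["color"],cv2.COLOR_BGR2HSV)
    m=(d<.085)&(im["range_z"]>0)&(P[...,2]>.003)&(P[...,2]<.013)&(hsv[...,1]>140)&(hsv[...,0]>15)&(hsv[...,0]<40)
    q=P[m][:,:2].astype(np.float32); print(c,m.sum(),cv2.minEnclosingCircle(q),q.mean(0))
st()
E
```

```text
{'clock': np.float64(20.0833), 'q': array([ 0.024 ,  0.3416, -0.5938,  1.9354,  0.2347,  0.9333, -0.6824]), 'tool_pos': array([0.4684, 0.2065, 0.3448]), 'eef_rot': array([ 0.7066,  0.7076, -0.0001, -0.0003]), 'ft_force': array([ 0.254 , -0.0249,  0.968 ]), 'gripper_width': np.float64(0.997)}
top green top z 0.0972 n 386 [0.4687 0.2041] [0.0345 0.0348] 28.5
top red top z 0.0908 n 1267 [ 0.4682 -0.0089] [0.0694 0.0457] 44.6
side green top z 0.0983 n 328 [0.4682 0.2055] [0.0349 0.0326] 57.8
side red top z 0.0905 n 720 [ 0.4675 -0.0078] [0.0707 0.0468] 48.3
top 3174 ((0.636864960193634, -0.22501905262470245), 0.05938643217086792) [ 0.6357 -0.225 ]
side 1122 ((0.6362873911857605, -0.22351478040218353), 0.0590706504881382) [ 0.6342 -0.2223]
{'clock': np.float64(20.2833), 'q': array([ 0.0231,  0.3428, -0.5923,  1.9367,  0.2371,  0.9295, -0.6845]), 'tool_pos': array([0.4686, 0.2062, 0.3436]), 'eef_rot': array([0.7069, 0.7073, 0.0005, 0.0004]), 'ft_force': array([ 0.6947,  0.5745, -0.8843]), 'gripper_width': np.float64(1.0027)}
```

Emit:
move_arm(
  steps=[
    {"tx":-2,"ty":0,"tz":0,"wx":0,"wy":0,"wz":0.08,"grip":0},
    {"tx":-4.2,"ty":0,"tz":0,"wx":0,"wy":0,"wz":0.16,"grip":0},
    {"tx":-6.4,"ty":0,"tz":0,"wx":0,"wy":0,"wz":0.24,"grip":0},
    {"tx":-8.6,"ty":0,"tz":0,"wx":0,"wy":0,"wz":0.32,"grip":0},
    {"tx":-10.8,"ty":0,"tz":0,"wx":0,"wy":0,"wz":0.393,"grip":0},
  ],
)

```text
clock: 20.7
tool_pos: [0.4683, 0.0972, 0.3419]
eef_rot: [0.832, 0.554, -0.001, -0.001]
ft_force: [-0.4, 0.4, 0.9]
gripper_width: 1.0
```

Emit:
move_arm(
  steps=[
    {"tx":-2.5,"ty":1,"tz":0,"wx":0,"wy":0,"wz":0.1,"grip":0},
    {"tx":-5,"ty":2,"tz":0,"wx":0,"wy":0,"wz":0.2,"grip":0},
    {"tx":-7.5,"ty":3.1,"tz":0,"wx":0,"wy":0,"wz":0.3,"grip":0},
    {"tx":-9.9,"ty":4.1,"tz":0,"wx":0,"wy":0,"wz":0.393,"grip":0},
    {"tx":-9.9,"ty":4.1,"tz":0,"wx":0,"wy":0,"wz":0.393,"grip":0},
  ],
)

```text
clock: 21.12
tool_pos: [0.4683, -0.0133, 0.3419]
eef_rot: [0.926, 0.378, -0.001, 0.0]
ft_force: [-0.2, -0.5, -0.2]
gripper_width: 1.001
```

```bash
python3 - <<'E'
from h import *
im=imaging.get_image("wrist"); P=pts(im)
t=(im["range_z"]>0)&(np.hypot(P[...,0]-.468,P[...,1]+.009)<.06)&(P[...,2]>.08)&(P[...,2]<.1)
print(t.sum(),cv2.minAreaRect(P[t][:,:2].astype(np.float32)))
for i in range(3): imaging.get_image("wrist")
s=st(); r=R.from_quat(s["eef_rot"]).as_matrix(); print(r)
e=np.array([.4683,-.009,.0])-s["tool_pos"]; print("to tin, tool cm",100*r.T@e)
E
```

```text
5549 ((0.46893900632858276, -0.008346185088157654), (0.06945911049842834, 0.04611292481422424), 45.0164909362793)
{'clock': np.float64(21.3167), 'q': array([ 0.276 ,  0.236 , -0.3656,  2.0419,  0.1077,  0.8829, -0.9317]), 'tool_pos': array([ 0.4686, -0.008 ,  0.3425]), 'eef_rot': array([ 0.9234,  0.3839, -0.0005, -0.0004]), 'ft_force': array([0.6371, 0.1757, 0.0065]), 'gripper_width': np.float64(1.0025)}
[[ 0.7052  0.709  -0.0013]
 [ 0.709  -0.7052  0.0004]
 [-0.0006 -0.0012 -1.    ]]
to tin, tool cm [-0.0728  0.0894 34.2508]
```

Emit:
move_arm(
  steps=[
    {"tx":0,"ty":0,"tz":2.5,"wx":0,"wy":0,"wz":0,"grip":0},
    {"tx":0,"ty":0,"tz":5.5,"wx":0,"wy":0,"wz":0,"grip":0},
    {"tx":0,"ty":0,"tz":8.5,"wx":0,"wy":0,"wz":0,"grip":0},
    {"tx":0,"ty":0,"tz":11,"wx":0,"wy":0,"wz":0,"grip":0},
    {"tx":0,"ty":0,"tz":12.2,"wx":0,"wy":0,"wz":0,"grip":0},
  ],
)

```text
clock: 21.73
tool_pos: [0.4678, -0.0077, 0.2182]
eef_rot: [0.923, 0.384, -0.002, -0.001]
ft_force: [-0.5, 1.1, -0.3]
gripper_width: 0.994
```

Emit:
move_arm(
  steps=[
    {"tx":0,"ty":0,"tz":0,"wx":0,"wy":0,"wz":0,"grip":0},
    {"tx":0,"ty":0,"tz":0,"wx":0,"wy":0,"wz":0,"grip":1},
    {"tx":0,"ty":0,"tz":0,"wx":0,"wy":0,"wz":0,"grip":1},
    {"tx":0,"ty":0,"tz":0,"wx":0,"wy":0,"wz":0,"grip":1},
    {"tx":0,"ty":0,"tz":0,"wx":0,"wy":0,"wz":0,"grip":1},
  ],
)

```text
clock: 22.15
tool_pos: [0.4691, -0.0086, 0.2223]
eef_rot: [0.924, 0.383, 0.001, 0.0]
ft_force: [-2.1, 1.0, 8.4]
gripper_width: 0.529
```

Emit:
move_arm(
  steps=[
    {"tx":0,"ty":0,"tz":0,"wx":0,"wy":0,"wz":0,"grip":1},
    {"tx":0,"ty":0,"tz":0,"wx":0,"wy":0,"wz":0,"grip":1},
    {"tx":0,"ty":0,"tz":0,"wx":0,"wy":0,"wz":0,"grip":1},
    {"tx":0,"ty":0,"tz":0,"wx":0,"wy":0,"wz":0,"grip":1},
    {"tx":0,"ty":0,"tz":0,"wx":0,"wy":0,"wz":0,"grip":1},
  ],
)

```text
clock: 22.57
tool_pos: [0.4691, -0.0086, 0.2223]
eef_rot: [0.924, 0.383, 0.001, 0.0]
ft_force: [-2.0, 0.6, 7.7]
gripper_width: 0.528
```

Emit:
move_arm(
  steps=[
    {"tx":0,"ty":0,"tz":-1,"wx":0,"wy":0,"wz":0,"grip":1},
    {"tx":0,"ty":0,"tz":-3,"wx":0,"wy":0,"wz":0,"grip":1},
    {"tx":0,"ty":0,"tz":-5.5,"wx":0,"wy":0,"wz":0,"grip":1},
    {"tx":0,"ty":0,"tz":-8,"wx":0,"wy":0,"wz":0,"grip":1},
    {"tx":0,"ty":0,"tz":-10,"wx":0,"wy":0,"wz":0,"grip":1},
  ],
)

```text
clock: 22.98
tool_pos: [0.4687, -0.0087, 0.324]
eef_rot: [0.924, 0.383, 0.001, 0.0]
ft_force: [0.7, -0.2, -2.1]
gripper_width: 0.53
```

Emit:
move_arm(
  steps=[
    {"tx":-0.2,"ty":1.5,"tz":-0.5,"wx":0,"wy":0,"wz":0,"grip":1},
    {"tx":-0.5,"ty":4,"tz":-1,"wx":0,"wy":0,"wz":0,"grip":1},
    {"tx":-0.9,"ty":7,"tz":-1.5,"wx":0,"wy":0,"wz":0,"grip":1},
    {"tx":-1.3,"ty":10,"tz":-2,"wx":0,"wy":0,"wz":0,"grip":1},
    {"tx":-1.7,"ty":13,"tz":-2,"wx":0,"wy":0,"wz":0,"grip":1},
  ],
)

```text
clock: 23.4
tool_pos: [0.5494, -0.1139, 0.3436]
eef_rot: [0.924, 0.383, 0.001, 0.001]
ft_force: [-0.3, 0.0, -2.1]
gripper_width: 0.536
```

Emit:
move_arm(
  steps=[
    {"tx":-0.4,"ty":3.3,"tz":0,"wx":0,"wy":0,"wz":0,"grip":1},
    {"tx":-0.9,"ty":6.6,"tz":0,"wx":0,"wy":0,"wz":0,"grip":1},
    {"tx":-1.3,"ty":9.9,"tz":0,"wx":0,"wy":0,"wz":0,"grip":1},
    {"tx":-1.6,"ty":12.6,"tz":0,"wx":0,"wy":0,"wz":0,"grip":1},
    {"tx":-1.8,"ty":14,"tz":0,"wx":0,"wy":0,"wz":0,"grip":1},
  ],
)

```text
clock: 23.82
tool_pos: [0.6358, -0.2275, 0.3422]
eef_rot: [0.924, 0.382, 0.0, 0.0]
ft_force: [-0.1, 0.4, -2.2]
gripper_width: 0.531
```

Emit:
move_arm(
  steps=[
    {"tx":0,"ty":0,"tz":2,"wx":0,"wy":0,"wz":0,"grip":1},
    {"tx":0,"ty":0,"tz":4.5,"wx":0,"wy":0,"wz":0,"grip":1},
    {"tx":0,"ty":0,"tz":7,"wx":0,"wy":0,"wz":0,"grip":1},
    {"tx":0,"ty":0,"tz":8.5,"wx":0,"wy":0,"wz":0,"grip":1},
    {"tx":0,"ty":0,"tz":9,"wx":0,"wy":0,"wz":0,"grip":1},
  ],
)

```text
clock: 24.23
tool_pos: [0.6343, -0.2243, 0.2495]
eef_rot: [0.924, 0.383, -0.001, -0.001]
ft_force: [-0.5, -0.0, -2.2]
gripper_width: 0.53
```

```bash
python3 - <<'E'
from h import *
for i in range(3): im=imaging.get_image("side")
print([(np.round(d["location"],4),round(d["score"],2)) for d in nets.mark_of("side","tin_mid")[:1]])
s=st(); r=R.from_quat(s["eef_rot"]).as_matrix()
print("to go, tool cm",100*r.T@(np.array([.636,-.224,.2223])-s["tool_pos"]))
tops(["red"]); a=cv2.imread("pics/side_last.png"); cv2.imwrite("pics/s5.png",a[40:340,100:500])
E
```

```text
[(array([ 0.6335, -0.2264,  0.0786]), 0.94)]
{'clock': np.float64(24.4333), 'q': array([ 0.462 ,  0.6764, -0.2418,  1.585 ,  0.1922,  0.9018, -0.6328]), 'tool_pos': array([ 0.6355, -0.2245,  0.2529]), 'eef_rot': array([0.9238, 0.3829, 0.0007, 0.0005]), 'ft_force': array([ 0.8895, -0.3807, -1.9652]), 'gripper_width': np.float64(0.5299)}
to go, tool cm [ 0.071  -0.0035  3.0559]
top red mat [ 0.4652 -0.008 ] [0.0592 0.0594]
side red mat [ 0.4603 -0.0083] [0.059  0.0675]
```

View pics/s5.png

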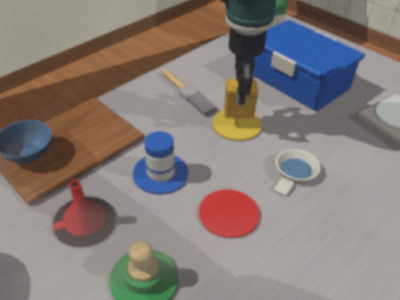

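The tin hangs upright over yellow (crop 240,105), the brush stands on green and the jar on blue. I lower it.

Emit:
move_arm(
  steps=[
    {"tx":0,"ty":0,"tz":1,"wx":0,"wy":0,"wz":0,"grip":1},
    {"tx":0,"ty":0,"tz":1.8,"wx":0,"wy":0,"wz":0,"grip":1},
    {"tx":0,"ty":0,"tz":2.3,"wx":0,"wy":0,"wz":0,"grip":1},
    {"tx":0,"ty":0,"tz":2.6,"wx":0,"wy":0,"wz":0,"grip":1},
    {"tx":0,"ty":0,"tz":2.7,"wx":0,"wy":0,"wz":0,"grip":1},
  ],
)

```text
clock: 24.95
tool_pos: [0.6348, -0.2243, 0.2232]
eef_rot: [0.924, 0.383, -0.0, -0.0]
ft_force: [0.2, 0.2, -1.5]
gripper_width: 0.536
```

Emit:
move_arm(
  steps=[
    {"tx":0,"ty":0,"tz":0.1,"wx":0,"wy":0,"wz":0,"grip":1},
    {"tx":0,"ty":0,"tz":0.2,"wx":0,"wy":0,"wz":0,"grip":1},
    {"tx":0,"ty":0,"tz":0.3,"wx":0,"wy":0,"wz":0,"grip":1},
    {"tx":0,"ty":0,"tz":0.35,"wx":0,"wy":0,"wz":0,"grip":1},
    {"tx":0,"ty":0,"tz":0.37,"wx":0,"wy":0,"wz":0,"grip":1},
  ],
)

```text
clock: 25.37
tool_pos: [0.6352, -0.2244, 0.2223]
eef_rot: [0.924, 0.383, 0.0, 0.0]
ft_force: [-11.6, 3.2, 26.4]
gripper_width: 0.533
```

Emit:
move_arm(
  steps=[
    {"tx":0,"ty":0,"tz":-0.15,"wx":0,"wy":0,"wz":0,"grip":0},
    {"tx":0,"ty":0,"tz":-0.15,"wx":0,"wy":0,"wz":0,"grip":0},
    {"tx":0,"ty":0,"tz":-0.15,"wx":0,"wy":0,"wz":0,"grip":0},
    {"tx":0,"ty":0,"tz":-0.15,"wx":0,"wy":0,"wz":0,"grip":0},
    {"tx":0,"ty":0,"tz":-0.15,"wx":0,"wy":0,"wz":0,"grip":0},
  ],
)

```text
clock: 25.78
tool_pos: [0.635, -0.2244, 0.2219]
eef_rot: [0.924, 0.383, -0.0, -0.0]
ft_force: [0.4, 0.2, -0.5]
gripper_width: 0.995
```

Emit:
move_arm(
  steps=[
    {"tx":0,"ty":0,"tz":-1.5,"wx":0,"wy":0,"wz":0,"grip":0},
    {"tx":0,"ty":0,"tz":-4,"wx":0,"wy":0,"wz":0,"grip":0},
    {"tx":0,"ty":0,"tz":-7,"wx":0,"wy":0,"wz":0,"grip":0},
    {"tx":0,"ty":0,"tz":-10,"wx":0,"wy":0,"wz":0,"grip":0},
    {"tx":0,"ty":0,"tz":-12.5,"wx":0,"wy":0,"wz":0,"grip":0},
  ],
)

```text
clock: 26.2
tool_pos: [0.6351, -0.2243, 0.3504]
eef_rot: [0.924, 0.383, 0.001, 0.001]
ft_force: [0.0, -0.4, 0.7]
gripper_width: 0.999
```

Emit:
move_arm(
  steps=[
    {"tx":2,"ty":-2,"tz":0,"wx":0,"wy":0,"wz":-0.08,"grip":0},
    {"tx":4.2,"ty":-4.2,"tz":0,"wx":0,"wy":0,"wz":-0.16,"grip":0},
    {"tx":6.4,"ty":-6.4,"tz":0,"wx":0,"wy":0,"wz":-0.24,"grip":0},
    {"tx":8.6,"ty":-8.6,"tz":0,"wx":0,"wy":0,"wz":-0.32,"grip":0},
    {"tx":10.6,"ty":-10.6,"tz":0,"wx":0,"wy":0,"wz":-0.393,"grip":0},
  ],
)

```text
clock: 26.62
tool_pos: [0.6347, -0.0725, 0.3483]
eef_rot: [0.83, 0.558, 0.0, 0.0]
ft_force: [-0.3, 0.0, 0.2]
gripper_width: 1.003
```

Emit:
move_arm(
  steps=[
    {"tx":2.8,"ty":-1.1,"tz":0,"wx":0,"wy":0,"wz":-0.08,"grip":0},
    {"tx":5.6,"ty":-2.3,"tz":0,"wx":0,"wy":0,"wz":-0.16,"grip":0},
    {"tx":8.4,"ty":-3.4,"tz":0,"wx":0,"wy":0,"wz":-0.24,"grip":0},
    {"tx":11.2,"ty":-4.6,"tz":0,"wx":0,"wy":0,"wz":-0.32,"grip":0},
    {"tx":13.9,"ty":-5.7,"tz":0,"wx":0,"wy":0,"wz":-0.393,"grip":0},
  ],
)

```text
clock: 27.03
tool_pos: [0.6351, 0.0773, 0.3483]
eef_rot: [0.705, 0.709, 0.0, 0.0]
ft_force: [1.2, 0.3, -0.0]
gripper_width: 0.999
```

```bash
python3 - <<'E'
from h import *
for i in range(3): im=imaging.get_image("wrist")
tops()
s=st(); r=R.from_quat(s["eef_rot"]).as_matrix(); print(r)
print("to go, tool cm",100*r.T@(np.array([.6435,.2095,.25])-s["tool_pos"]))
E
```

```text
top yellow top z 0.0906 n 1119 [ 0.6336 -0.224 ] [0.0696 0.0457] 44.9
side red mat [ 0.4661 -0.0078] [0.0591 0.0596]
side green top z 0.0983 n 326 [0.4695 0.2048] [0.0343 0.0336] 6.8
side blue top z 0.1000 n 498 [0.6389 0.0192] [0.0582 0.0578] 83.9
side yellow top z 0.0905 n 382 [ 0.6324 -0.2236] [0.071  0.0481] 48.0
side black top z 0.1097 n 99 [0.6438 0.2092] [0.0192 0.0202] 45.7
{'clock': np.float64(27.2833), 'q': array([ 0.1883,  0.5455, -0.4919,  1.6141,  0.2865,  1.0539, -0.3858]), 'tool_pos': array([0.6355, 0.0752, 0.3476]), 'eef_rot': array([ 0.7071,  0.7071, -0.    ,  0.0003]), 'ft_force': array([-0.4205, -1.7291, -0.3634]), 'gripper_width': np.float64(1.0024)}
[[ 0.0001  1.      0.0004]
 [ 1.     -0.0001 -0.0005]
 [-0.0005  0.0004 -1.    ]]
to go, tool cm [13.4384  0.7985  9.7579]
```

Emit:
move_arm(
  steps=[
    {"tx":2.8,"ty":0.2,"tz":0,"wx":0,"wy":0,"wz":0,"grip":0},
    {"tx":5.6,"ty":0.4,"tz":0,"wx":0,"wy":0,"wz":0,"grip":0},
    {"tx":8.4,"ty":0.6,"tz":0,"wx":0,"wy":0,"wz":0,"grip":0},
    {"tx":11.2,"ty":0.8,"tz":0,"wx":0,"wy":0,"wz":0,"grip":0},
    {"tx":13.4,"ty":0.8,"tz":0,"wx":0,"wy":0,"wz":0,"grip":0},
  ],
)

```text
clock: 27.7
tool_pos: [0.6436, 0.2104, 0.3474]
eef_rot: [0.707, 0.707, 0.0, 0.0]
ft_force: [0.3, 0.5, 1.3]
gripper_width: 0.997
```

Emit:
move_arm(
  steps=[
    {"tx":0,"ty":0,"tz":0,"wx":0,"wy":0,"wz":0,"grip":0},
    {"tx":0,"ty":0,"tz":2.5,"wx":0,"wy":0,"wz":0,"grip":0},
    {"tx":0,"ty":0,"tz":5.5,"wx":0,"wy":0,"wz":0,"grip":0},
    {"tx":0,"ty":0,"tz":8,"wx":0,"wy":0,"wz":0,"grip":0},
    {"tx":0,"ty":0,"tz":9.7,"wx":0,"wy":0,"wz":0,"grip":0},
  ],
)

```text
clock: 28.12
tool_pos: [0.6433, 0.2076, 0.2478]
eef_rot: [0.708, 0.707, -0.001, -0.0]
ft_force: [-0.1, -0.1, 0.1]
gripper_width: 1.002
```

Emit:
move_arm(
  steps=[
    {"tx":0,"ty":0,"tz":0,"wx":0,"wy":0,"wz":0,"grip":0},
    {"tx":0,"ty":0,"tz":0,"wx":0,"wy":0,"wz":0,"grip":1},
    {"tx":0,"ty":0,"tz":0,"wx":0,"wy":0,"wz":0,"grip":1},
    {"tx":0,"ty":0,"tz":0,"wx":0,"wy":0,"wz":0,"grip":1},
    {"tx":0,"ty":0,"tz":0,"wx":0,"wy":0,"wz":0,"grip":1},
  ],
)

```text
clock: 28.53
tool_pos: [0.6436, 0.2096, 0.2514]
eef_rot: [0.707, 0.707, 0.001, 0.0]
ft_force: [0.5, -0.0, 0.2]
gripper_width: 0.453
```

Emit:
move_arm(
  steps=[
    {"tx":0,"ty":0,"tz":0,"wx":0,"wy":0,"wz":0,"grip":1},
    {"tx":0,"ty":0,"tz":0,"wx":0,"wy":0,"wz":0,"grip":1},
    {"tx":0,"ty":0,"tz":0,"wx":0,"wy":0,"wz":0,"grip":1},
    {"tx":0,"ty":0,"tz":0,"wx":0,"wy":0,"wz":0,"grip":1},
    {"tx":0,"ty":0,"tz":0,"wx":0,"wy":0,"wz":0,"grip":1},
  ],
)

```text
clock: 28.95
tool_pos: [0.6435, 0.2098, 0.2507]
eef_rot: [0.707, 0.707, 0.0, 0.0]
ft_force: [0.4, -0.3, 7.8]
gripper_width: 0.229
```

Emit:
move_arm(
  steps=[
    {"tx":0,"ty":0,"tz":-1,"wx":0,"wy":0,"wz":0,"grip":1},
    {"tx":0,"ty":0,"tz":-3,"wx":0,"wy":0,"wz":0,"grip":1},
    {"tx":0,"ty":0,"tz":-5.5,"wx":0,"wy":0,"wz":0,"grip":1},
    {"tx":0,"ty":0,"tz":-8,"wx":0,"wy":0,"wz":0,"grip":1},
    {"tx":0,"ty":0,"tz":-10,"wx":0,"wy":0,"wz":0,"grip":1},
  ],
)

```text
clock: 29.37
tool_pos: [0.6432, 0.2099, 0.3525]
eef_rot: [0.707, 0.708, 0.001, 0.0]
ft_force: [0.7, 0.2, 0.0]
gripper_width: 0.222
```

Emit:
move_arm(
  steps=[
    {"tx":-1.2,"ty":-1,"tz":-0.5,"wx":0,"wy":0,"wz":0,"grip":1},
    {"tx":-3.2,"ty":-2.6,"tz":-1,"wx":0,"wy":0,"wz":0,"grip":1},
    {"tx":-5.5,"ty":-4.5,"tz":-1.5,"wx":0,"wy":0,"wz":0,"grip":1},
    {"tx":-8,"ty":-6.5,"tz":-2,"wx":0,"wy":0,"wz":0,"grip":1},
    {"tx":-10.5,"ty":-8.6,"tz":-2,"wx":0,"wy":0,"wz":0,"grip":1},
  ],
)

```text
clock: 29.78
tool_pos: [0.5564, 0.104, 0.3713]
eef_rot: [0.707, 0.708, 0.0, 0.0]
ft_force: [0.8, -0.4, -1.1]
gripper_width: 0.229
```

Emit:
move_arm(
  steps=[
    {"tx":-2.6,"ty":-2.1,"tz":0,"wx":0,"wy":0,"wz":0,"grip":1},
    {"tx":-5.3,"ty":-4.3,"tz":0,"wx":0,"wy":0,"wz":0,"grip":1},
    {"tx":-8,"ty":-6.6,"tz":0,"wx":0,"wy":0,"wz":0,"grip":1},
    {"tx":-10.2,"ty":-8.4,"tz":0,"wx":0,"wy":0,"wz":0,"grip":1},
    {"tx":-11.25,"ty":-9.2,"tz":0,"wx":0,"wy":0,"wz":0,"grip":1},
  ],
)

```text
clock: 30.2
tool_pos: [0.4633, -0.0104, 0.3704]
eef_rot: [0.708, 0.707, -0.001, 0.0]
ft_force: [2.1, 0.5, -1.7]
gripper_width: 0.228
```

Emit:
move_arm(
  steps=[
    {"tx":0,"ty":0,"tz":2,"wx":0,"wy":0,"wz":0,"grip":1},
    {"tx":0,"ty":0,"tz":4.5,"wx":0,"wy":0,"wz":0,"grip":1},
    {"tx":0,"ty":0,"tz":7,"wx":0,"wy":0,"wz":0,"grip":1},
    {"tx":0,"ty":0,"tz":8.5,"wx":0,"wy":0,"wz":0,"grip":1},
    {"tx":0,"ty":0,"tz":9,"wx":0,"wy":0,"wz":0,"grip":1},
  ],
)

```text
clock: 30.62
tool_pos: [0.4648, -0.0079, 0.2785]
eef_rot: [0.707, 0.708, -0.001, -0.001]
ft_force: [-0.4, -0.6, -0.9]
gripper_width: 0.227
```

```bash
python3 - <<'E'
from h import *
for c in("side","wrist"):
  im=imaging.get_image(c)
  print([(np.round(d["location"],4),round(d["score"],2)) for d in nets.mark_of(c,"funnel_mid")[:1]])
s=st(); r=R.from_quat(s["eef_rot"]).as_matrix()
print("to go, tool cm",100*r.T@(np.array([.4655,-.008,.2503])-s["tool_pos"]))
E
```

```text
[(array([ 0.466 , -0.008 ,  0.0835]), 0.81)]
[(array([ 0.4692, -0.0062,  0.0929]), 0.71)]
{'clock': np.float64(30.8167), 'q': array([ 0.3697,  0.3474, -0.4849,  2.0927,  0.2348,  0.7516, -0.262 ]), 'tool_pos': array([ 0.4658, -0.0078,  0.2811]), 'eef_rot': array([0.7067, 0.7075, 0.0004, 0.0004]), 'ft_force': array([-0.3459, -0.4547, -0.5565]), 'gripper_width': np.float64(0.2276)}
to go, tool cm [-0.0168 -0.0367  3.076 ]
```

Emit:
move_arm(
  steps=[
    {"tx":0,"ty":0,"tz":1,"wx":0,"wy":0,"wz":0,"grip":1},
    {"tx":0,"ty":0,"tz":1.8,"wx":0,"wy":0,"wz":0,"grip":1},
    {"tx":0,"ty":0,"tz":2.3,"wx":0,"wy":0,"wz":0,"grip":1},
    {"tx":0,"ty":0,"tz":2.6,"wx":0,"wy":0,"wz":0,"grip":1},
    {"tx":0,"ty":0,"tz":2.7,"wx":0,"wy":0,"wz":0,"grip":1},
  ],
)

```text
clock: 31.23
tool_pos: [0.4653, -0.0079, 0.2523]
eef_rot: [0.707, 0.708, -0.0, -0.0]
ft_force: [0.9, -0.9, -0.6]
gripper_width: 0.228
```

Emit:
move_arm(
  steps=[
    {"tx":0,"ty":0,"tz":0.1,"wx":0,"wy":0,"wz":0,"grip":1},
    {"tx":0,"ty":0,"tz":0.2,"wx":0,"wy":0,"wz":0,"grip":1},
    {"tx":0,"ty":0,"tz":0.3,"wx":0,"wy":0,"wz":0,"grip":1},
    {"tx":0,"ty":0,"tz":0.36,"wx":0,"wy":0,"wz":0,"grip":1},
    {"tx":0,"ty":0,"tz":0.38,"wx":0,"wy":0,"wz":0,"grip":1},
  ],
)

```text
clock: 31.65
tool_pos: [0.4658, -0.0078, 0.2504]
eef_rot: [0.707, 0.707, 0.0, 0.001]
ft_force: [-10.7, -0.0, 34.9]
gripper_width: 0.229
```

Contact at the expected height. I release, rise and back away so the cameras can see.

Emit:
move_arm(
  steps=[
    {"tx":0,"ty":0,"tz":-0.15,"wx":0,"wy":0,"wz":0,"grip":0},
    {"tx":0,"ty":0,"tz":-0.15,"wx":0,"wy":0,"wz":0,"grip":0},
    {"tx":0,"ty":0,"tz":-0.15,"wx":0,"wy":0,"wz":0,"grip":0},
    {"tx":0,"ty":0,"tz":-0.15,"wx":0,"wy":0,"wz":0,"grip":0},
    {"tx":0,"ty":0,"tz":-0.15,"wx":0,"wy":0,"wz":0,"grip":0},
  ],
)

```text
clock: 32.07
tool_pos: [0.4654, -0.008, 0.2506]
eef_rot: [0.707, 0.707, -0.0, -0.0]
ft_force: [0.7, 0.2, 0.1]
gripper_width: 0.917
```

Emit:
move_arm(
  steps=[
    {"tx":0,"ty":0,"tz":0,"wx":0,"wy":0,"wz":0,"grip":0},
    {"tx":0,"ty":0,"tz":-2,"wx":0,"wy":0,"wz":0,"grip":0},
    {"tx":0,"ty":0,"tz":-5,"wx":0,"wy":0,"wz":0,"grip":0},
    {"tx":0,"ty":0,"tz":-8,"wx":0,"wy":0,"wz":0,"grip":0},
    {"tx":0,"ty":0,"tz":-11,"wx":0,"wy":0,"wz":0,"grip":0},
  ],
)

```text
clock: 32.48
tool_pos: [0.4652, -0.0078, 0.3618]
eef_rot: [0.707, 0.708, -0.0, -0.0]
ft_force: [0.2, -0.1, 1.1]
gripper_width: 0.998
```

Emit:
move_arm(
  steps=[
    {"tx":-3.5,"ty":0,"tz":0,"wx":0,"wy":0,"wz":0,"grip":0},
    {"tx":-7,"ty":0,"tz":0,"wx":0,"wy":0,"wz":0,"grip":0},
    {"tx":-10.5,"ty":0,"tz":0,"wx":0,"wy":0,"wz":0,"grip":0},
    {"tx":-14,"ty":0,"tz":-1,"wx":0,"wy":0,"wz":0,"grip":0},
    {"tx":-17.5,"ty":0,"tz":-2,"wx":0,"wy":0,"wz":0,"grip":0},
  ],
)

```text
clock: 32.9
tool_pos: [0.4651, -0.1846, 0.3807]
eef_rot: [0.707, 0.708, -0.0, -0.0]
ft_force: [1.3, 0.2, 0.2]
gripper_width: 0.997
```

Emit:
move_arm(
  steps=[
    {"tx":-3.5,"ty":-1,"tz":0,"wx":0,"wy":0,"wz":0,"grip":0},
    {"tx":-7,"ty":-2,"tz":0,"wx":0,"wy":0,"wz":0,"grip":0},
    {"tx":-10.5,"ty":-3,"tz":0,"wx":0,"wy":0,"wz":0,"grip":0},
    {"tx":-14,"ty":-4,"tz":0,"wx":0,"wy":0,"wz":0,"grip":0},
    {"tx":-17.5,"ty":-5,"tz":0,"wx":0,"wy":0,"wz":0,"grip":0},
  ],
)

```text
clock: 33.32
tool_pos: [0.415, -0.3596, 0.3806]
eef_rot: [0.707, 0.707, -0.0, -0.0]
ft_force: [0.7, -0.6, -0.4]
gripper_width: 1.0
```

```bash
python3 - <<'E'
from h import *
st(); tops()
print([(np.round(d["location"],4),round(d["score"],2)) for d in nets.mark_of("side","spoon_rest")[:1]])
cv2.imwrite("pics/end.png",np.hstack([cv2.imread("pics/side_last.png")[40:390,100:500],cv2.imread("pics/top_last.png")[60:410,80:480]]))
E
```

```text
{'clock': np.float64(33.3167), 'q': array([ 0.9114,  0.3234, -0.3072,  1.8213,  0.1135,  1.0141,  0.56  ]), 'tool_pos': array([ 0.415 , -0.3596,  0.3806]), 'eef_rot': array([ 0.7068,  0.7074, -0.    , -0.0001]), 'ft_force': array([ 0.6803, -0.5565, -0.4487]), 'gripper_width': np.float64(0.9996)}
top red top z 0.1095 n 140 [ 0.4652 -0.0083] [0.0183 0.0182] 5.4
top green top z 0.0973 n 377 [0.4683 0.2043] [0.0345 0.0345] 44.7
top blue top z 0.0997 n 996 [0.6381 0.018 ] [0.0576 0.0587] 59.6
top yellow top z 0.0904 n 1118 [ 0.6332 -0.2237] [0.0694 0.0465] 45.8
top black mat [0.6439 0.2102] [0.059  0.0598]
side red top z 0.1091 n 92 [ 0.4656 -0.0081] [0.0181 0.0203] 44.1
side green top z 0.0983 n 329 [0.4684 0.2042] [0.0334 0.0359] 84.6
side blue top z 0.1000 n 502 [0.6386 0.0181] [0.0582 0.0602] 32.3
side yellow top z 0.0907 n 383 [ 0.6334 -0.2237] [0.0697 0.0458] 45.6
side black mat [0.6447 0.2104] [0.0582 0.061 ]
[(array([ 0.445 , -0.2004,  0.002 ]), 0.85)]
```

View pics/end.png

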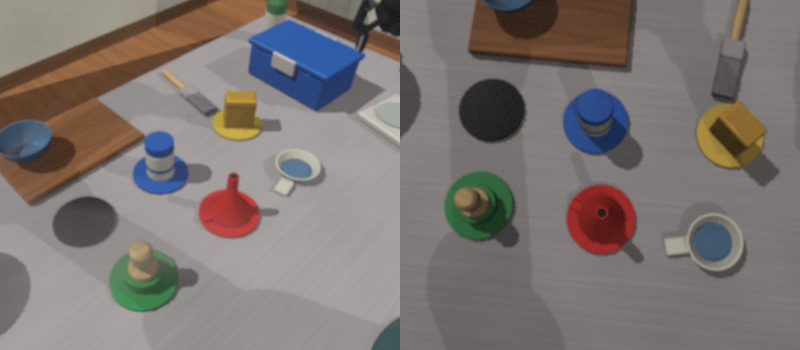

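All four items stand upright on their own mats, black is empty and the spoon rest hasn't moved. Tops are 1–3 mm from the mat centres.

```bash
python3 -c "
from station import env
print(env.hand_in())"
```

```text
the job is handed in; nothing more can be done
None
```

The job is done and handed in at about 33 s. I parked the funnel on the black mat, then moved jar→blue, brush→green, tin→yellow and funnel→red, all held upright and never set on the bare steel.

**Last checks:**
- **Position:** Both outside cameras put every top at its expected height. The tops sit about 0–2 mm from the mat centres for the funnel, jar and brush, and about 3 mm for the tin.
- **Other places:** The black mat is empty. The spoon rest reads where it was at the start, to within the network's accuracy, and the arm stands clear.

**Disagreements and misses:**
- **Yellow mat centre:** My early depth fit was pulled about 4 mm off. I replaced it with a colour-masked fit before placing the tin.
- **Set-down force:** The brush was pressed onto its mat at about 60 N at the wrist, firmer than intended. That is below the 120 N wrist limit, and it was the held brush pressing the mat, not the gripper's body or the arm. The other three items stayed at 35 N or less.

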